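# Set the shut height of a bench toggle press with the hanging setting gauge

### The job

Reset the shut height of the bench press. Lift the yellow-handled setting gauge off its hook and slide its blade along the bed, lying flat, under the spindle until the tip meets the small fence; swing the red handle anticlockwise (seen from above) to back the lock ring well off, wind the handwheel clockwise until the spindle nose bears on the blade, then swing the lock ring back firmly tight. Leave the gauge nipped under the nose, let go of everything, and do not disturb the other loose things on the bench.

Things in the scene. Friction and masses are not known exactly. Their poses are not given: they have to be found in the camera images.
- press: Fixed grey-green C-frame toggle press; base 335 x 150 mm, 25 mm high. Origin on the table under the spindle axis; x points to the back of the press, away from its open front, y to its left. Flat steel bed, top 35 mm above the table, x -165 to +135 mm, 90 mm wide. Column at x 100 to 155 mm, static toggle lever with a black ball behind it. Gauge comes in from the front, along +x.
- fence (a point): Middle of the front face of the low fence on the press bed (12 mm high, 60 mm wide), 14 mm behind the spindle axis: the stop for the gauge's tip.
- head (a point): Centre of the top face of the press head, on the spindle axis, 165 mm above the table. The head is a sleeve of 34 mm radius, 105 to 165 mm above the table, with an arm 60 mm wide back to the column. On the axis stand, from below: nose, head, lock ring (165 to 188 mm above the table), bare thread, handwheel (about 241 to 251 mm, sinking with the screw).
- lock_ring (a joint): Angle of the brass lock ring on the head, rad: 0 = tight, as at the start; grows anticlockwise seen from above, to 1.4. Stays where left. Turning takes 0.5 Nm (about 5 N at the red grip); below 0.3 rad it clamps the screw harder and harder, the last bit takes 0.95 Nm (8 to 9 N at the grip); hard stop at -0.03. Above 0.35 rad the screw is free. It never drags the screw round.
- lock_handle (a point): Middle of the red grip of the lock ring's one handle, 108 mm from the spindle axis, 206 mm above the table. Grip: a near level red rod 18 mm thick, from 85 to 128 mm off the axis; nearer in a 12 mm steel rod slopes down to the ring. When tight it points to the right of the press and somewhat forward, 12 degrees more or less from start to start. Nothing lies under the grip down to the base.
- screw (a joint): Angle of the screwed spindle, rad, growing clockwise seen from above and lowering the nose 2.55 mm per rad (16 mm a turn). Starts between 0 and 1.5, can run from -0.6 to 4.5; over the gauge's blade it is stopped at about 3.1.
- wheel_top (a point): Centre of the upper face of the black handwheel on top of the spindle, 92 mm across, 251 mm above the table at screw = 0. The wheel drives the screw through a slipping clutch: about 2 N at the crank peg turns a free screw; once the nose bears on something, or while the ring is tight, the wheel slips at about 4 N, which does no harm.
- crank (a point): The upright yellow crank peg of the handwheel: 16 mm thick, 34 mm tall, 36 mm from the axis. This point is on the peg's axis, 20 mm above the wheel's upper face, 14 mm below the peg's top. Starts at any angle round the axis.
- spindle: The steel spindle on the press axis: 20 mm shaft with a flat nose 26 mm across; turns and moves with the screw.
- nose (a point): Centre of the flat lower face of the spindle nose. At the start 20 to 24 mm above the bed, so 4 to 8 mm above the top of the gauge's blade when that lies on the bed.
- gauge: Loose setting gauge, 0.34 to 0.55 kg, 185 mm long. Origin: underside, below the handle; x to the blade tip, z up. Aluminium blade 22 mm wide, 16 thick, to x = +135 mm; dark steel heel 26 wide, 36 high, x -12 to -50 mm. Yellow handle 12 mm thick (y): an eye 27 mm wide (x), 16 to 58 mm up, with a grip tab 28 mm wide (x) over it, 66 to 116 mm up. Balances under the handle, hangs level.
- gauge_tab (a point): Where to pinch the gauge, across its 12 mm (y): in the grip tab, 98 mm above the gauge's underside, 18 mm below the tab's top.
- gauge_mark (a point): Red line round the blade; this point on its upper face, 14 mm short of the tip. It lies under the spindle axis when the tip meets the fence.
- cabinet: Fixed grey small-parts cabinet, 160 (x) x 120 (y) x 200 mm, drawers to -x. Origin: centre of its underside. A steel rod hook 8 mm thick sticks out of its -y side along -y, its axis 165 mm above the table, to y = -157 mm. The gauge hangs on it by the eye at about y = -115 mm, axes parallel to the cabinet's.
- hook_tip (a point): Top of the hook's end, bent up 14 mm above the rod's axis, 157 mm from the cabinet's origin on -y. To unhook: lift the gauge 18 to 30 mm, then draw it off along -y by 60 mm or more.
- thread_red: Bystander: loose wooden spool of red thread, 34 mm diameter, 70 mm tall, upright on the table. Origin under its centre.
- thread_green: Bystander: the same with green thread.
- wire_reel: Bystander: loose reel of blue wire, 84 mm diameter, 48 mm high, lying flat. Origin under its centre.
- screwdriver: Bystander: loose screwdriver lying on the table.
- tape_roll: Bystander: loose yellow roll of tape, 92 mm across, 24 mm high, lying flat. Origin under its centre.
- mug: Bystander: loose white mug, 80 mm across, 90 mm tall. Origin under its centre.
- meter: Bystander: loose grey hand-held meter, 150 x 75 x 34 mm, lying on the table. Origin under its centre.
Mind the look-alikes: they are no part of the job. Leave any turquoise look-alike of the gauge alone.

How it is judged:
By the outcome, as a careful person would: the job done as asked, in the order asked, and still so for the second after the job is handed in, with the robot touching nothing.
It also fails if it takes over 67 s, if anything falls off the work surface, if the arm or the gripper's body presses on something with over 40 N, if the wrist force passes 120 N, or if a joint passes its speed limit or range.

### The arm

A 6-joint arm with a two-finger parallel gripper is mounted at the origin on the work surface. World frame = base frame: x ahead of the robot, y to its left, z up, the work surface at z = 0. Lengths are in m, angles in rad, forces in N, time in s.
With the tool pointing down it reaches from about 0.325 to 0.775 m from the base axis. Payload 5.5 kg.
Tool frame: the origin (TCP) lies midway between the tips of the shut fingers; the grasp point (between the pads) lies 19 mm behind it; z points along the fingers, y is the direction in which the jaws open and shut (so a half turn about z gives the same grasp; the last joint's range is limited). The gripper opens to 85 mm and grips with 20 to 120 N. Pads are 22 mm wide; open, the fingers measure 114 mm over their backs; the gripper's body (76 mm by 85 mm) begins 54 mm behind the grasp point. The pads swing forward as they close: fully open they stand 13 mm farther back than shut.
Start: joints at [-1.332, 0.091, 1.231, -0, 1.82, -0.057], TCP at [0.175, -0.574, 0.231] pointing down, gripper open.
Joint ranges: [-2.87, 2.87], [-0.86, 2.18], [0.17, 2.46], [-1.51, 4.65], [0.06, 2.69], [-2.65, 2.65]. Speed limits (rad/s): [2.57, 2.57, 3.01, 3.14, 3.14, 3.14].

### API

Orientations are given as a unit quaternion [x, y, z, w].
In Python, from workcell import telemetry, optics, bot gives the robot as it stands.
- The arm moves only by the tool servo_tool, never from a script. Its argument "commands" is a list that holds one entry, the list of rows, each a list of 5 numbers: the opening, from 0 (shut) to 1 (fully open), then the shift along the tool's x, y, z in m, then the turn about the tool's z in rad. A call has 1 to 10 rows; each row shifts and turns the commanded pose from where the row before left it, along the tool's axes as they then stand; what a row does not reach is not made up. A row lasts 1/10 s, in which the tool goes at most 50 mm and 8.59 degrees, less where a joint would pass 70% of its speed; a pose out of reach is approached as far as the arm can. A call is refused whole if a number of a shift passes 0.05 or a number of a turn 0.15, either way. A call with a gripper value outside its range is refused whole. The fingers move at their own pace and stop on an object; "newtons" is the grip in N (left out, the last holds). Time passes only in rows, so rows that do not move let the fingers close. It gives the time, the measured TCP pose, the force and the opening at its end, in the units of the state.
- telemetry.get_obs(): the state, without advancing time (a new reading comes with each control period).
- optics.grab_frame(name): name is "side" or "top"; returns the picture (400x640x3 uint8, red, green, blue); there is no depth.
- optics.get_calibration(name): a dict with "mtx" (3x3 intrinsics, pixels), "k1" (the pictures are not rectified: a ray, as slopes to the right and down, at radius r is drawn at 1 + k1 r^2 times it, then the intrinsics apply), "R" (3x3) and "t" (3): a world point X has camera coordinates R X + t. Camera axes: x right, y down, z forward; pixel columns grow to the right and rows downward; lengths in m; the calibration is good to about 2 mm. A picture is of the moment at which its call begins. get_calibration takes no time and is no camera call.
- bot.finish_job(): hands the job in, once; it reports no verdict.
The state is a dict: "clock": time; "joint_positions": joint angles; "dq": joint speeds; "effort": joint torques, N m; "ee_pos": TCP position; "tool_rot": TCP orientation; "wrist_force": force on the tool from outside, world axes, zero at the start; "moment": the same for the moment, N m; "opening": opening from 0.0 (shut) to 1.0 (fully open).
Only numpy, scipy, OpenCV 4.12 (cv2) and the standard library are available. Lean on these libraries where they do the work, as an engineer would, in place of code of your own. Each camera call takes 0.05 s, during which the arm holds its last target.

## Working session

There is one attempt and no reset: what is moved stays moved. The work goes in short steps, Python scripts to look and compute and a tool call to move; the robot and the scene stay as the last step left them, time stands still between calls to the robot, and variables do not carry over. Pictures are saved under pics/ and viewed, and the job is handed in when it is done.

Besides the shell and the picture viewer there is one more tool, called after "Call:" as name([rows], argument=value, ...), one row to a line, values as JSON. servo_tool: Moves the arm, as the interface text tells. Its arguments: {"type":"object","properties":{"commands":{"type":"array"},"newtons":{"type":"number"}},"required":["commands"]}

```bash
mkdir -p pics; ls
cat > h.py <<'E'
import numpy as np, cv2
from workcell import telemetry, optics, bot
def grab(n,f):
    im=optics.grab_frame(n); cv2.imwrite('pics/'+f,im[:,:,::-1]); return im
E
python3 - <<'E'
from h import *
print({k:np.round(v,4) for k,v in telemetry.get_obs().items()})
for n in('side','top'):
    grab(n,n+'0.png'); print(n,optics.get_calibration(n))
E
```

```text
pics
{'clock': np.float64(0.0), 'joint_positions': array([-1.3317,  0.0919,  1.2319,  0.    ,  1.8198, -0.0567]), 'dq': array([ 0.0004, -0.001 , -0.0001,  0.0002, -0.0012, -0.0004]), 'effort': array([-1.70000e-03, -4.58723e+01, -4.18033e+01, -4.00000e-04,
        1.14000e-02, -0.00000e+00]), 'ee_pos': array([ 0.1748, -0.5737,  0.2301]), 'tool_rot': array([ 9.891e-01,  1.474e-01, -1.000e-04, -1.000e-03]), 'wrist_force': array([-0.5383,  0.0252, -0.1744]), 'moment': array([ 0.0175,  0.0346, -0.0408]), 'opening': np.float64(0.9949)}
side {'mtx': array([[398.48103205,   0.        , 324.4083964 ],
       [  0.        , 398.48103205, 203.6033072 ],
       [  0.        ,   0.        ,   1.        ]]), 'k1': -0.03988752660516829, 'R': array([[ 0.9534561 , -0.30128483,  0.01220348],
       [-0.14974144, -0.50822908, -0.84810418],
       [ 0.26172309,  0.80680274, -0.52968894]]), 't': array([-0.44206452,  0.22835921,  1.28988502])}
top {'mtx': array([[409.52272683,   0.        , 314.31117883],
       [  0.        , 409.52272683, 199.28099115],
       [  0.        ,   0.        ,   1.        ]]), 'k1': 0.018626450658460605, 'R': array([[ 0.02107602, -0.99977495, -0.00241832],
       [-0.99173564, -0.02060024, -0.12663352],
       [ 0.1265552 ,  0.00506727, -0.99194662]]), 't': array([-0.00183778,  0.47860538,  1.51480862])}
```

View pics/side0.png

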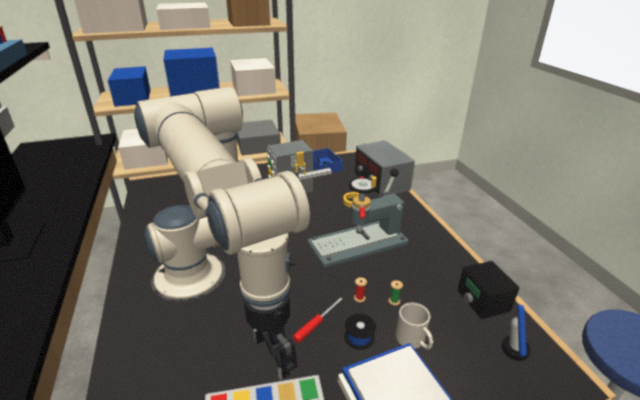

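View pics/top0.png

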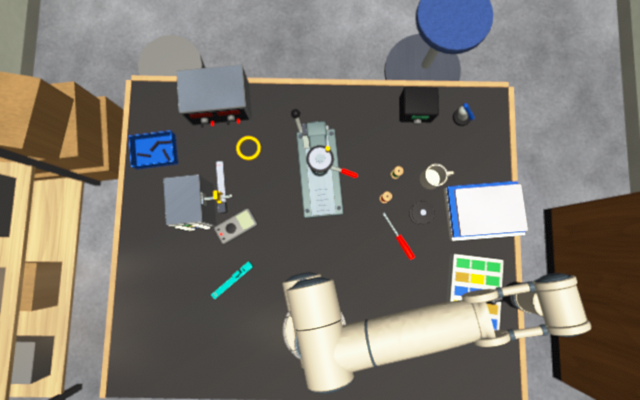

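The side view shows the cabinet (290,165) with the yellow handle at (300,160), and the press at (360,220). The top view shows the hanging gauge at (218,195), the press wheel at (320,158) and the red handle at (348,173). Turquoise look-alike: (232,280). I'll crop in closer.

Run:
```python
import cv2,numpy as np
t=cv2.imread('pics/top0.png');s=cv2.imread('pics/side0.png')
cv2.imwrite('pics/c1.png',cv2.resize(t[85:230,150:370],None,fx=3.6,fy=3.6,interpolation=cv2.INTER_CUBIC))
cv2.imwrite('pics/c2.png',cv2.resize(s[130:280,250:430],None,fx=4,fy=4,interpolation=cv2.INTER_CUBIC))
```

```text
(no output)
```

View pics/c1.png

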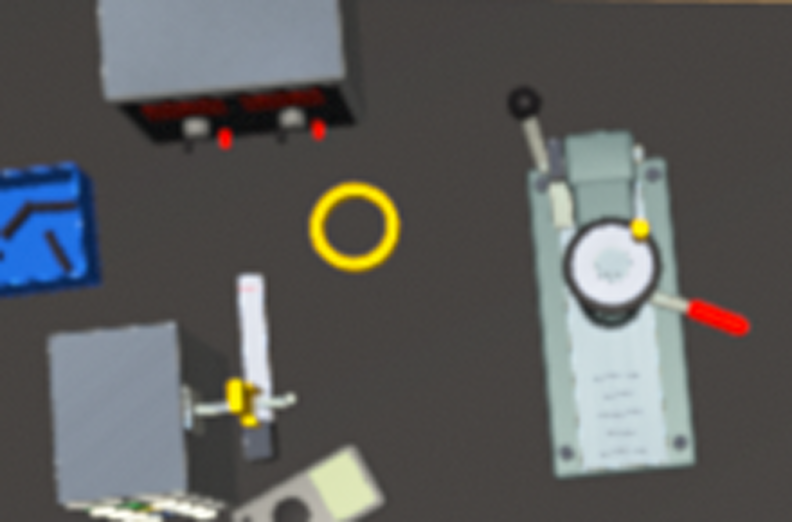

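View pics/c2.png

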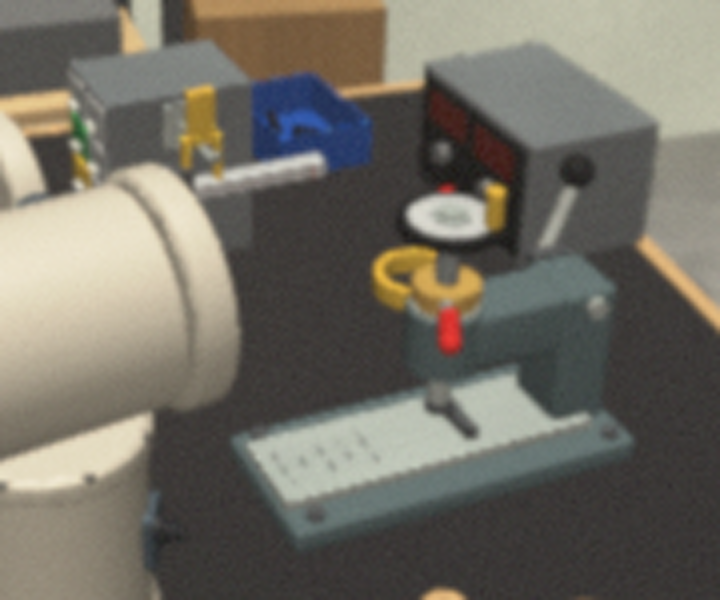

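Candidates for the gauge:
- Hanging yellow-handled gauge at top (217,197) / side (300,160). It has the dark heel, pale blade with a red line and sits on the hook, so this is the one I choose.
- Turquoise look-alike at top (232,280). Not it.
- Yellow tape roll at top (248,148). Not it.
- Yellow crank peg at top (328,148). It belongs to the wheel.

The red handle is at top (348,173). The red screwdriver at (400,240) and the red knobs on the instrument are not it.

```bash
cat >> h.py <<'E'
C={n:optics.get_calibration(n) for n in('side','top')}
def ray(n,uv):
    c=C[n];K=c['mtx']
    d=cv2.undistortPoints(np.array([[uv]],float),K,np.array([c['k1'],0,0,0,0.]))[0,0]
    R=c['R'];o=-R.T@c['t'];v=R.T@np.array([d[0],d[1],1]);return o,v/np.linalg.norm(v)
def onz(n,uv,z):
    o,v=ray(n,uv);return o+v*(z-o[2])/v[2]
def tri(a,b):
    o1,v1=ray('side',a);o2,v2=ray('top',b)
    A=np.stack([v1,-v2],1);s=np.linalg.lstsq(A,o2-o1,rcond=None)[0]
    p,q=o1+s[0]*v1,o2+s[1]*v2;return (p+q)/2,np.linalg.norm(p-q)
def proj(n,X):
    c=C[n];p=c['R']@np.asarray(X,float)+c['t'];x,y=p[:2]/p[2];f=1+c['k1']*(x*x+y*y);K=c['mtx']
    return np.array([K[0,0]*f*x+K[0,2],K[1,1]*f*y+K[1,2]])
def blobs(im,lo,hi,box,mn=4):
    h=cv2.cvtColor(im,cv2.COLOR_RGB2HSV);m=cv2.inRange(h,np.array(lo),np.array(hi))
    k=np.zeros_like(m);x0,y0,x1,y1=box;k[y0:y1,x0:x1]=m[y0:y1,x0:x1]
    n,l,s,c=cv2.connectedComponentsWithStats(k)
    return [(s[i].tolist(),np.round(c[i],1).tolist(),k*(l==i)) for i in range(1,n) if s[i][4]>=mn]
E
python3 - <<'E'
from h import *
t=cv2.imread('pics/top0.png')[:,:,::-1].copy();s=cv2.imread('pics/side0.png')[:,:,::-1].copy()
Y=([20,120,110],[34,255,255])
for n,im,box in(('top',t,(200,120,345,215)),('side',s,(260,140,400,230))):
    for b in blobs(im,*Y,box): print(n,'Y',b[:2])
    for b in blobs(im,[0,150,110],[8,255,255],(335,150,370,240)): print(n,'R',b[:2], cv2.minAreaRect(cv2.findNonZero(b[2])))
cv2.imwrite('pics/d1.png',cv2.resize(t[115:225,285:375,::-1],None,fx=6,fy=6,interpolation=cv2.INTER_CUBIC)[:600])
cv2.imwrite('pics/d2.png',cv2.resize(t[155:235,155:265,::-1],None,fx=7,fy=7,interpolation=cv2.INTER_CUBIC))
cv2.imwrite('pics/d3.png',cv2.resize(s[135:200,260:340,::-1],None,fx=9,fy=9,interpolation=cv2.INTER_CUBIC))
E
```

```text
top Y ([236, 135, 25, 26, 314], [248.0, 147.5])
top Y ([325, 146, 5, 6, 25], [327.2, 148.3])
top Y ([212, 190, 10, 14, 88], [216.6, 196.1])
top R ([341, 168, 17, 11, 102], [349.0, 172.9]) ((349.1849060058594, 173.00685119628906), (17.439130783081055, 5.9690985679626465), 20.556045532226562)
side Y ([295, 152, 11, 20, 128], [299.5, 160.5])
side Y ([268, 169, 4, 7, 16], [269.8, 171.7])
side Y ([303, 171, 2, 3, 4], [303.8, 172.0])
side Y ([372, 176, 5, 11, 44], [373.6, 180.8])
side Y ([343, 191, 27, 16, 210], [353.1, 198.4])
side R ([360, 176, 3, 2, 5], [361.2, 176.6]) ((361.0, 176.5), (1.0, 2.0), 90.0)
side R ([360, 207, 5, 11, 53], [362.1, 212.0]) ((362.0, 212.0), (10.0, 4.0), 90.0)
```

View pics/d1.png

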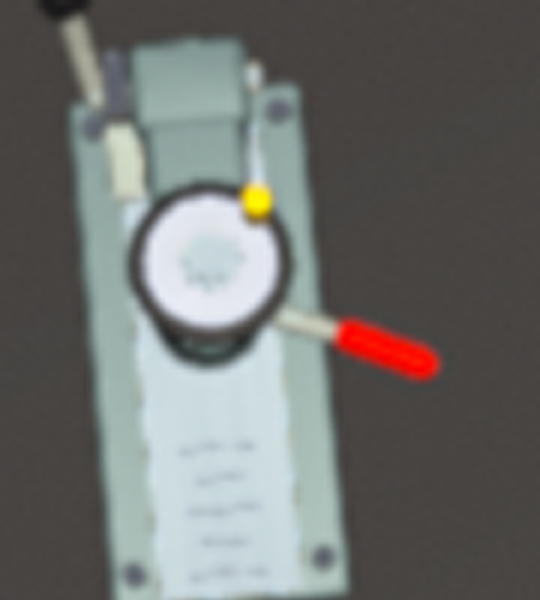

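View pics/d2.png

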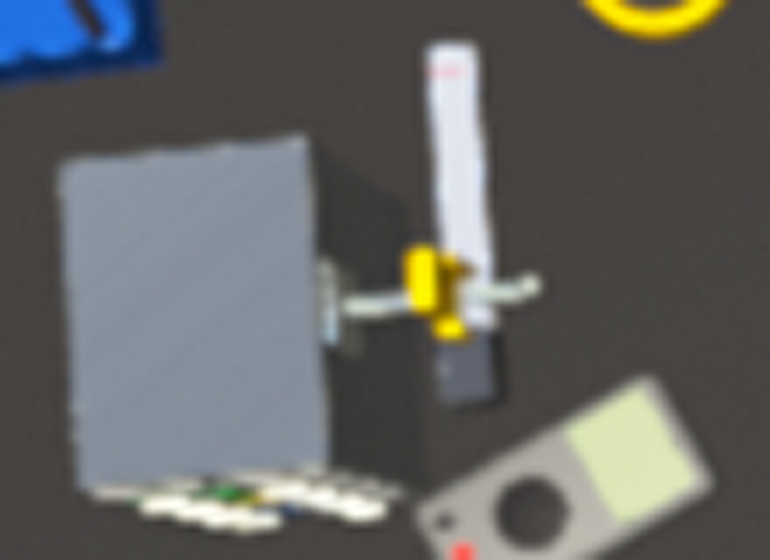

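View pics/d3.png

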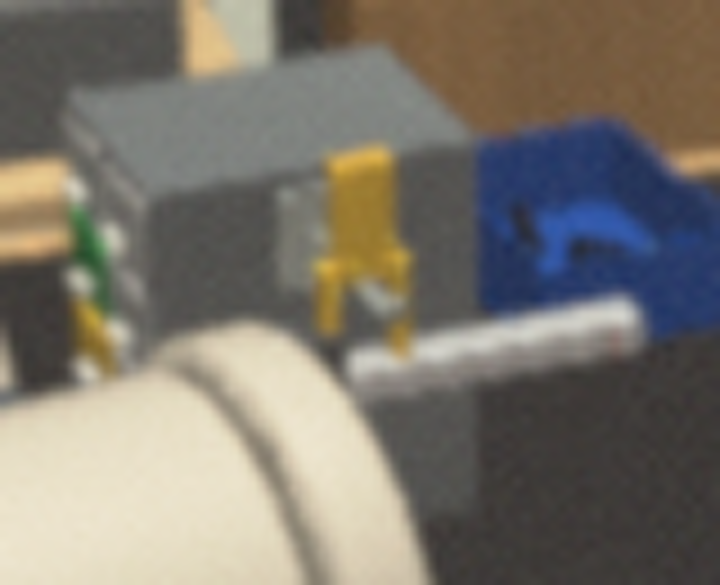

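Run:
```python
from h import *
r=lambda a:np.round(a,4)
P=lambda x,y,o,k:((x+.5)/k-.5+o[0],(y+.5)/k-.5+o[1])
d1=lambda x,y:P(x,y,(285,115),6); d2=lambda x,y:P(x,y,(155,155),7); d3=lambda x,y:P(x,y,(260,135),9)
print('tabtop',[r(x) for x in tri(d3(361,152),d2(422,278))])
print('bladetip top',[r(x) for x in tri(d3(620,300),d2(454,46))], 'mark',[r(x) for x in tri(d3(615,340),d2(446,71))])
cab=[onz('top',d2(*p),.2) for p in((62,162),(305,140),(326,468),(82,488))]
cab=np.array(cab);print('cab',r(cab));e=cab[0]-cab[3];e2=cab[1]-cab[2];print(np.arctan2(e[1],e[0]),np.arctan2(e2[1],e2[0]),np.arctan2(*(cab[1]-cab[0])[[0,1]]),r(cab.mean(0)))
print('hook tip',r(onz('top',d2(531,284),.179)))
b=np.array([onz('top',d1(*p),.025) for p in((118,600),(350,592),(300,85),(72,105))])
print('base',r(b));L=b[3]-b[0];R=b[2]-b[1];print('yaw',np.arctan2(L[1],L[0]),np.arctan2(R[1],R[0]),[np.arctan2(-(v)[0],v[1]) for v in(b[0]-b[1],b[3]-b[2])])
for w in(.249,.251):print('wheel',r(onz('top',d1(211,258),w)))
print('peg',[r(x) for x in tri((373.6,180.8),(327.2,148.3))],r(onz('top',(327.2,148.3),.28)))
print('peg tops',r(onz('top',d1(257,200),.283)))
print('red',[r(x) for x in tri((362.1,212.0),(349.,172.9))],r(onz('top',(349.,172.9),.212)))
rr=[onz('top',d1(*p),.210) for p in((345,332),(430,364))];print(r(rr))
```

```text
tabtop [array([0.4639, 0.3346, 0.2278]), np.float64(0.0016)]
bladetip top [array([0.593 , 0.3494, 0.1309]), np.float64(0.0057)] mark [array([0.5894, 0.3582, 0.1055]), np.float64(0.0028)]
cab [[0.5197 0.5177 0.2   ]
 [0.5329 0.4015 0.2   ]
 [0.3747 0.3825 0.2   ]
 [0.3629 0.4976 0.2   ]]
0.12750944998547958 0.11949522996725549 3.0279766365535976 [0.4475 0.4498 0.2   ]
hook tip [0.4679 0.2938 0.179 ]
base [[ 0.4203  0.0449  0.025 ]
 [ 0.4284 -0.1007  0.025 ]
 [ 0.7559 -0.0644  0.025 ]
 [ 0.7396  0.0822  0.025 ]]
yaw 0.11645412971270584 0.11038521588817139 [np.float64(0.055475101614502836), np.float64(0.11036141759860361)]
wheel [ 0.5887 -0.0079  0.249 ]
wheel [ 0.5883 -0.0078  0.251 ]
peg [array([ 0.6164, -0.0314,  0.2659]), np.float64(0.0008)] [ 0.6124 -0.031   0.28  ]
peg tops [ 0.6129 -0.0316  0.283 ]
red [array([ 0.5489, -0.1079,  0.2061]), np.float64(0.0016)] [ 0.5469 -0.1071  0.212 ]
[[ 0.557  -0.084   0.21  ]
 [ 0.5398 -0.1317  0.21  ]]
```

```bash
cat >> h.py <<'E'
def cur():
    o=telemetry.get_obs();q=o['tool_rot'];psi=2*np.arctan2(q[1],q[0]);return o,o['ee_pos'],(psi+np.pi)%(2*np.pi)-np.pi
def plan(wps,p=None,psi=None):
    """wps: (x,y,z,psi,nrows); prints rows dx dy dz dturn in tool axes"""
    o,p0,s0=cur();p=np.array(p0 if p is None else p,float);psi=s0 if psi is None else psi
    print('now',np.round(p,4),round(psi,4),'q6',round(o['joint_positions'][5],3),'F',np.round(o['wrist_force'],1),'op',round(float(o['opening']),3),'t',round(float(o['clock']),2))
    for x,y,z,s,n in wps:
        st=(np.array([x,y,z])-p)/n;ds=(s-psi)/n
        for i in range(n):
            c,k=np.cos(psi),np.sin(psi)
            r=[c*st[0]+k*st[1],k*st[0]-c*st[1],-st[2],-ds]
            r=np.round(r,4);w=[c*r[0]+k*r[1],k*r[0]-c*r[1],-r[2]];p=p+w;psi-=r[3]
            if i<2 or i==n-1: print(i,r.tolist())
        print('->',np.round(p,4),round(psi,3))
E
python3 - <<'E'
from h import *
plan([(.175,-.574,.33,.12,3),(.43,-.15,.33,.12,11),(.464,.335,.30,.12,11)])
E
```

```text
now [ 0.1748 -0.5737  0.2302] 0.2958 q6 -0.057 F [-0.7  0.1 -0.1] op 1.0 t 0.1
0 [0.0, 0.0001, -0.0333, 0.0586]
1 [0.0, 0.0001, -0.0333, 0.0586]
2 [0.0, 0.0001, -0.0333, 0.0586]
-> [ 0.1749 -0.574   0.3301] 0.12
0 [0.0276, -0.0355, 0.0, -0.0]
1 [0.0276, -0.0355, 0.0, -0.0]
10 [0.0276, -0.0355, 0.0, -0.0]
-> [ 0.4296 -0.1499  0.3301] 0.12
0 [0.0084, -0.0434, 0.0027, -0.0]
1 [0.0084, -0.0434, 0.0027, -0.0]
10 [0.0084, -0.0434, 0.0027, -0.0]
-> [0.4642 0.3351 0.3004] 0.12
```

Call:
servo_tool([
  [[0.45,0,0,-0.0333,0.0586],[0.45,0,0,-0.0333,0.0586],[0.45,0,0,-0.0333,0.0586],[0.45,0.0276,-0.0355,0,0],[0.45,0.0276,-0.0355,0,0],[0.45,0.0276,-0.0355,0,0],[0.45,0.0276,-0.0355,0,0],[0.45,0.0276,-0.0355,0,0],[0.45,0.0276,-0.0355,0,0],[0.45,0.0276,-0.0355,0,0]],
], newtons=60)

```text
clock: 1.1
ee_pos: [0.3374, -0.3024, 0.3308]
tool_rot: [0.998, 0.06, -0.0, -0.0]
wrist_force: [0.8, 0.2, 0.3]
opening: 0.447
```

Call:
servo_tool([
  [[0.45,0.0276,-0.0355,0,0],[0.45,0.0276,-0.0355,0,0],[0.45,0.0276,-0.0355,0,0],[0.45,0.0276,-0.0355,0,0],[0.45,0.0084,-0.0434,0,0],[0.45,0.0084,-0.0434,0,0],[0.45,0.0084,-0.0434,0,0],[0.45,0.0084,-0.0434,0,0],[0.45,0.0084,-0.0434,0,0],[0.45,0.0084,-0.0434,0,0]],
])

```text
clock: 2.1
ee_pos: [0.4481, 0.1165, 0.3309]
tool_rot: [0.998, 0.06, -0.0, 0.0]
wrist_force: [0.6, -0.1, 1.3]
opening: 0.456
```

Call:
servo_tool([
  [[0.45,0.0084,-0.0434,0,0],[0.45,0.0084,-0.0434,0.006,0],[0.45,0.0084,-0.0434,0.006,0],[0.45,0.0084,-0.0434,0.006,0],[0.45,0.0084,-0.0434,0.006,0],[0.45,0,0,0,0],[0.45,0,0,0,0]],
])

```text
clock: 2.8
ee_pos: [0.4638, 0.3358, 0.3056]
tool_rot: [0.998, 0.061, -0.001, 0.001]
wrist_force: [-0.3, 0.2, -0.1]
opening: 0.448
```

Run:
```python
from h import *
s=grab('side','s1.png');t=grab('top','t1.png')
a=cv2.resize(s[120:260,250:430,::-1],None,fx=4,fy=4,interpolation=cv2.INTER_CUBIC);cv2.imwrite('pics/s1c.png',a)
cv2.imwrite('pics/t1c.png',cv2.resize(t[100:230,150:370,::-1],None,fx=3.6,fy=3.6,interpolation=cv2.INTER_CUBIC))
for b in blobs(s,[20,120,110],[34,255,255],(260,120,400,230)):print(b[:2])
plan([(.463,.335,.192,.12,6)])
```

```text
([295, 152, 11, 20, 130], [299.6, 160.4])
([268, 169, 5, 10, 19], [270.2, 172.5])
([303, 171, 2, 3, 4], [303.8, 172.0])
([371, 176, 6, 11, 45], [373.6, 180.8])
([343, 191, 27, 16, 210], [353.0, 198.5])
now [0.4643 0.3344 0.3074] 0.1194 q6 2.016 F [-0.1 -0.1 -0.4] op 0.457 t 2.9
0 [-0.0002, -0.0001, 0.0192, -0.0001]
1 [-0.0002, -0.0001, 0.0192, -0.0001]
5 [-0.0002, -0.0001, 0.0192, -0.0001]
-> [0.463  0.3349 0.1922] 0.12
```

View pics/s1c.png

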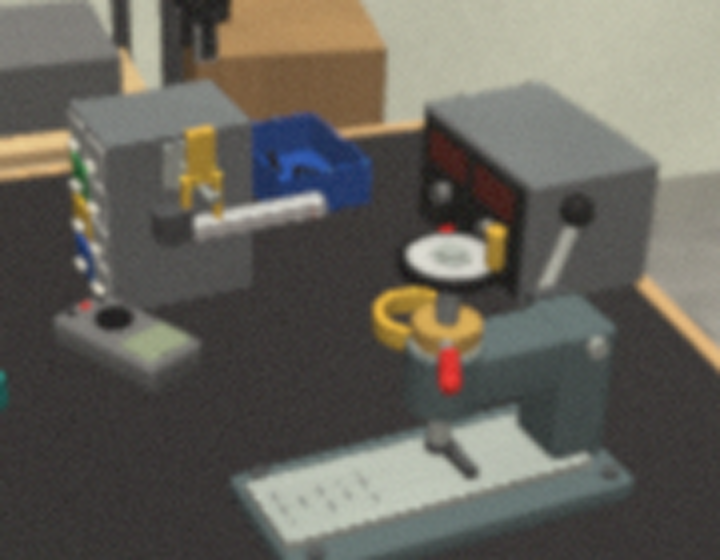

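View pics/t1c.png

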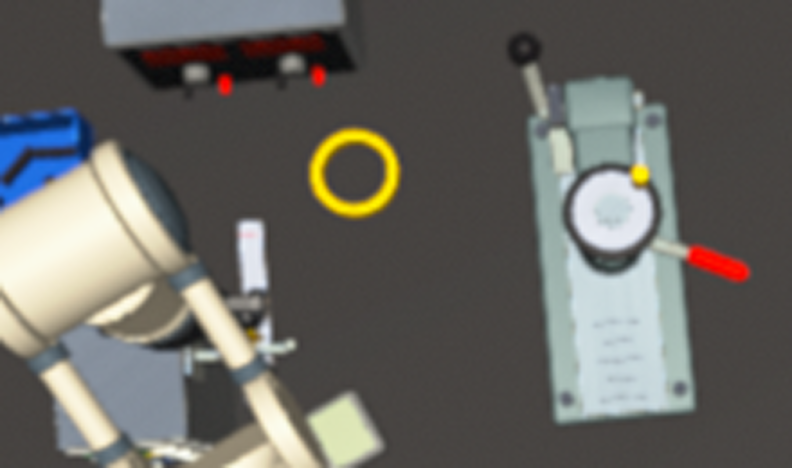

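The side crop shows the fingertips at (205,40) directly above the yellow tab at (202,140). The gauge hangs undisturbed, so I'm descending.

Call:
servo_tool([
  [[0.45,0,0,0.019,0],[0.45,0,0,0.019,0],[0.45,0,0,0.019,0],[0.45,0,0,0.019,0],[0.45,0,0,0.019,0],[0.45,0,0,0.019,0],[0.45,0,0,0,0]],
])

```text
clock: 3.6
ee_pos: [0.4636, 0.3331, 0.1908]
tool_rot: [0.998, 0.059, -0.002, 0.001]
wrist_force: [-0.2, -0.6, -1.1]
opening: 0.452
```

Run:
```python
from h import *
s=grab('side','s2.png')
cv2.imwrite('pics/s2c.png',cv2.resize(s[120:200,250:340,::-1],None,fx=7,fy=7,interpolation=cv2.INTER_CUBIC))
plan([])
```

```text
now [0.464  0.3336 0.1928] 0.1181 q6 2.017 F [-0.2  0.1 -0.3] op 0.451 t 3.65
```

View pics/s2c.png

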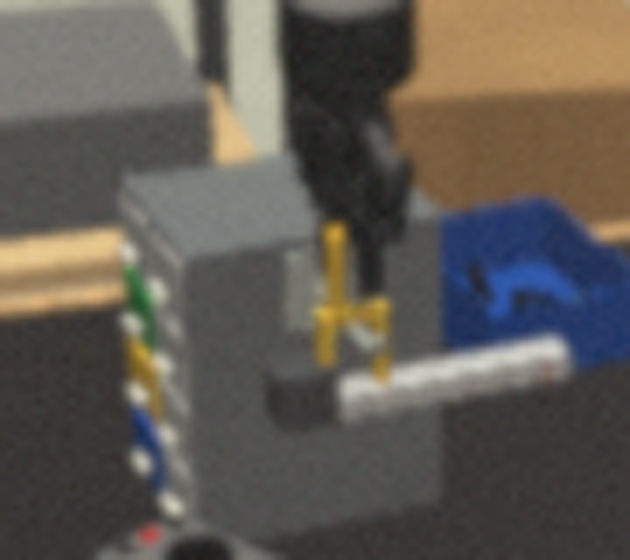

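The near finger (372,260) stands in front of the tab and straddles it as intended. Closing the fingers.

Call:
servo_tool([
  [[0.0,0,0,0,0],[0.0,0,0,0,0],[0.0,0,0,0,0],[0.0,0,0,0,0],[0.0,0,0,0,0],[0.0,0,0,0,0]],
], newtons=60)

```text
clock: 4.25
ee_pos: [0.4648, 0.3353, 0.1954]
tool_rot: [0.998, 0.06, 0.002, -0.001]
wrist_force: [0.9, -0.8, 6.0]
opening: 0.133
```

Call:
servo_tool([
  [[0.0,0,0,-0.008,0],[0.0,0,0,-0.008,0],[0.0,0,0,-0.008,0],[0.0,0,0,0,0]],
])

```text
clock: 4.65
ee_pos: [0.4645, 0.3354, 0.2185]
tool_rot: [0.998, 0.06, 0.001, -0.0]
wrist_force: [-0.0, 0.6, -4.4]
opening: 0.129
```

Run:
```python
from h import *
s=grab('side','s3.png')
cv2.imwrite('pics/s3c.png',cv2.resize(s[120:200,250:340,::-1],None,fx=7,fy=7,interpolation=cv2.INTER_CUBIC))
plan([])
```

```text
now [0.4644 0.3353 0.2178] 0.12 q6 2.017 F [-0.1  0.  -5.4] op 0.13 t 4.7
```

View pics/s3c.png

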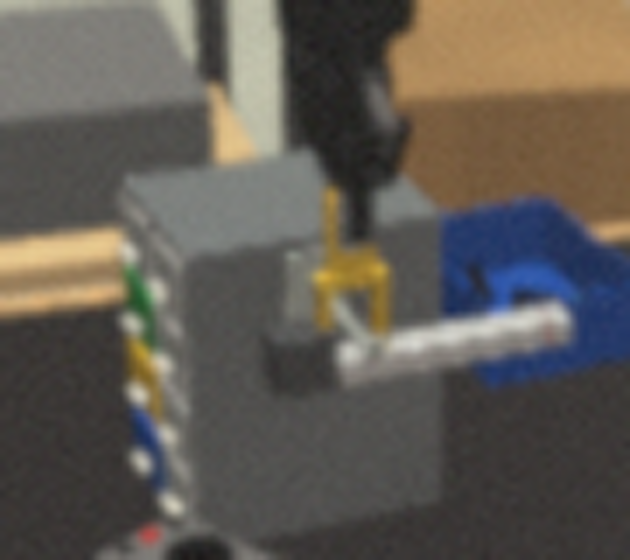

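Holding at opening 0.13 with about 5.4 N of weight. The eye now has the hook end at (375,345) mid-hole, so it is lifted clear. Next: draw off along tool +y (gauge -y).

Call:
servo_tool([
  [[0.0,0,0.02,0,0],[0.0,0,0.02,0,0],[0.0,0,0.02,0,0],[0.0,0,0.02,0,0],[0.0,0,0,0,0]],
])

```text
clock: 5.2
ee_pos: [0.474, 0.2536, 0.2168]
tool_rot: [0.998, 0.059, -0.0, 0.001]
wrist_force: [0.9, -0.5, -5.1]
opening: 0.129
```

Run:
```python
from h import *
s=grab('side','s4.png')
cv2.imwrite('pics/s4c.png',cv2.resize(s[110:210,250:390,::-1],None,fx=5,fy=5,interpolation=cv2.INTER_CUBIC))
plan([(.404,.10,.218,.113,5),(.404,-.029,.218,.113,4),(.404,-.029,.13,.113,5)])
```

```text
now [0.4738 0.2548 0.2168] 0.1182 q6 1.883 F [-0.2  0.  -5. ] op 0.133 t 5.25
0 [-0.0175, 0.0291, -0.0002, 0.001]
1 [-0.0175, 0.0291, -0.0002, 0.001]
4 [-0.0174, 0.0292, -0.0002, 0.001]
-> [0.404  0.1    0.2178] 0.113
0 [-0.0036, 0.032, -0.0001, 0.0]
1 [-0.0036, 0.032, -0.0001, 0.0]
3 [-0.0036, 0.032, -0.0001, 0.0]
-> [ 0.4041 -0.0288  0.2182] 0.113
0 [-0.0, 0.0, 0.0176, 0.0]
1 [-0.0, 0.0, 0.0176, 0.0]
4 [-0.0, 0.0, 0.0176, 0.0]
-> [ 0.4041 -0.0288  0.1302] 0.113
```

View pics/s4c.png

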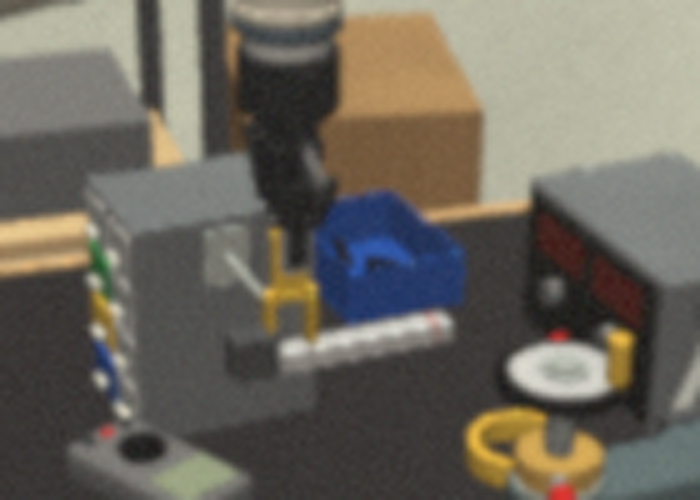

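The gauge is off the hook and level. Carrying it to the front of the press.

Call:
servo_tool([
  [[0.0,-0.0175,0.029,0,0.001],[0.0,-0.0175,0.029,0,0.001],[0.0,-0.0175,0.029,0,0.001],[0.0,-0.0175,0.029,0,0.001],[0.0,-0.0175,0.029,0,0.001],[0.0,-0.0036,0.032,0,0],[0.0,-0.0036,0.032,0,0],[0.0,-0.0036,0.032,0,0],[0.0,-0.0036,0.032,0,0],[0.0,0,0,0,0]],
])

```text
clock: 6.25
ee_pos: [0.4043, -0.0299, 0.217]
tool_rot: [0.998, 0.055, -0.0, 0.001]
wrist_force: [0.8, 0.2, -5.2]
opening: 0.132
```

Call:
servo_tool([
  [[0.0,0,0,0.017,0],[0.0,0,0,0.017,0],[0.0,0,0,0.017,0],[0.0,0,0,0.017,0],[0.0,0,0,0.017,0],[0.0,0,0,0,0]],
])

```text
clock: 6.85
ee_pos: [0.403, -0.0261, 0.1294]
tool_rot: [0.998, 0.058, -0.002, -0.001]
wrist_force: [-0.5, 0.6, -5.3]
opening: 0.127
```

Run:
```python
from h import *
s=grab('side','s5.png');t=grab('top','t5.png')
cv2.imwrite('pics/s5c.png',cv2.resize(s[150:290,270:430,::-1],None,fx=4.2,fy=4.2,interpolation=cv2.INTER_CUBIC))
cv2.imwrite('pics/t5c.png',cv2.resize(t[115:245,270:380,::-1],None,fx=4.5,fy=4.5,interpolation=cv2.INTER_CUBIC))
plan([])
```

```text
now [ 0.4043 -0.0267  0.1324] 0.116 q6 1.305 F [ 0.4 -0.1 -4.6] op 0.13 t 6.95
```

View pics/s5c.png

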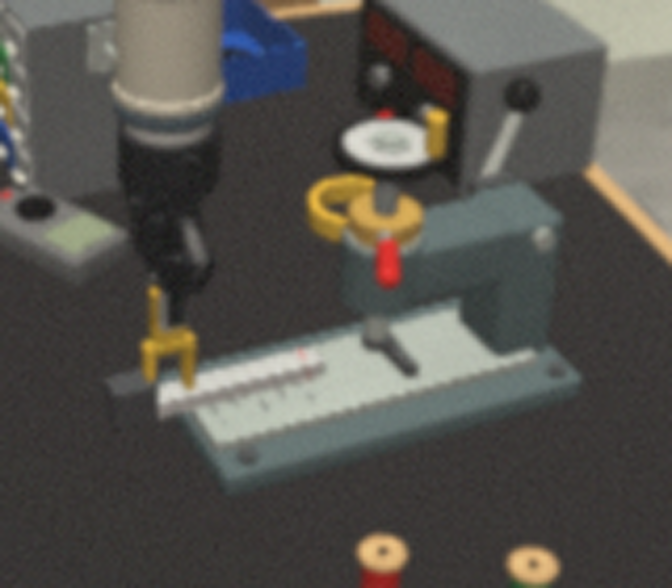

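View pics/t5c.png

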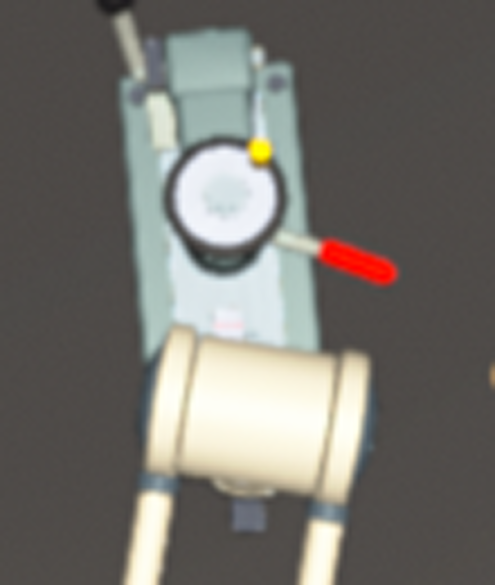

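The blade is above the bed, aligned and centred: the red mark is at top crop (228,322) against a bed centre near 230. Lowering in small steps to contact.

Call:
servo_tool([
  [[0.0,0,0,0.004,0],[0.0,0,0,0.004,0],[0.0,0,0,0,0],[0.0,0,0,0,0]],
])

```text
clock: 7.35
ee_pos: [0.4043, -0.0274, 0.1243]
tool_rot: [0.998, 0.057, 0.0, -0.0]
wrist_force: [0.2, -0.2, -5.1]
opening: 0.131
```

Call:
servo_tool([
  [[0.0,0,0,0.002,0],[0.0,0,0,0,0],[0.0,0,0,0,0]],
])

```text
clock: 7.65
ee_pos: [0.4043, -0.0274, 0.1222]
tool_rot: [0.998, 0.057, 0.0, -0.0]
wrist_force: [0.2, -0.7, -4.4]
opening: 0.13
```

Call:
servo_tool([
  [[0.0,0,0,0.002,0],[0.0,0,0,0,0],[0.0,0,0,0,0]],
])

```text
clock: 7.95
ee_pos: [0.4044, -0.0274, 0.1203]
tool_rot: [0.998, 0.057, 0.0, 0.0]
wrist_force: [-0.3, 0.1, -5.3]
opening: 0.129
```

Call:
servo_tool([
  [[0.0,0,0,0.002,0],[0.0,0,0,0,0],[0.0,0,0,0,0]],
])

```text
clock: 8.25
ee_pos: [0.4045, -0.0275, 0.1198]
tool_rot: [0.998, 0.057, 0.001, 0.0]
wrist_force: [-6.0, 0.4, 6.0]
opening: 0.134
```

Call:
servo_tool([
  [[0.0,0,0,0.001,0],[0.0,0,0,0,0],[0.0,0,0,0,0]],
])

```text
clock: 8.55
ee_pos: [0.4045, -0.0275, 0.1198]
tool_rot: [0.998, 0.057, 0.001, 0.0]
wrist_force: [-6.6, 0.4, 10.6]
opening: 0.131
```

Call:
servo_tool([
  [[0.0,0,0,0.001,0],[0.0,0,0,0,0],[0.0,0,0,0,0]],
])

```text
clock: 8.85
ee_pos: [0.4045, -0.0275, 0.1198]
tool_rot: [0.998, 0.057, 0.001, 0.0]
wrist_force: [-10.0, 0.8, 15.0]
opening: 0.131
```

Call:
servo_tool([
  [[0.0,0,0,-0.003,0],[0.0,0,0,0,0],[0.0,0.008,0,0,0],[0.0,0.01,0,0,0],[0.0,0.01,0,0,0],[0.0,0.01,0,0,0],[0.0,0.01,0,0,0],[0.0,0,0,0,0],[0.0,0,0,0,0]],
])

```text
clock: 9.75
ee_pos: [0.4533, -0.0219, 0.1198]
tool_rot: [0.998, 0.058, 0.002, 0.0]
wrist_force: [3.8, -0.8, 3.0]
opening: 0.133
```

Run:
```python
from h import *
s=grab('side','s6.png')
cv2.imwrite('pics/s6c.png',cv2.resize(s[150:270,290:410,::-1],None,fx=5,fy=5,interpolation=cv2.INTER_CUBIC))
plan([])
```

```text
now [ 0.4532 -0.0219  0.1199] 0.1151 q6 1.332 F [ 4.6 -1.6  3.2] op 0.132 t 9.8
```

View pics/s6c.png

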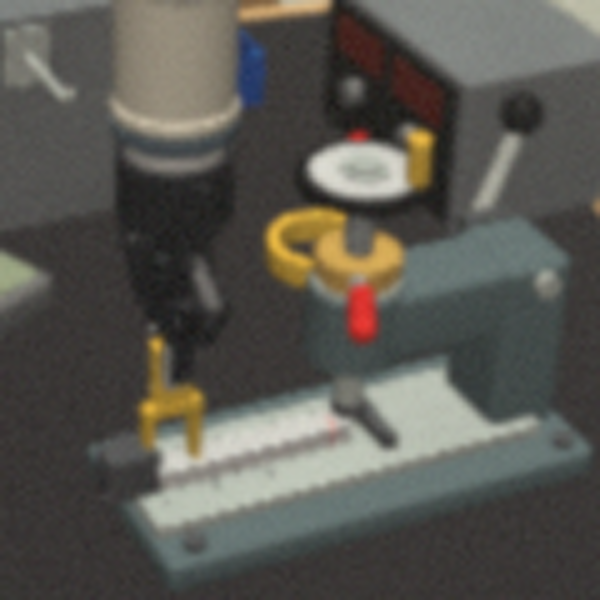

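Sliding flat, with the red mark at (335,425) and about 15 mm still to go. I'll creep to the fence.

Call:
servo_tool([
  [[0.0,0.004,0,-0.001,0],[0.0,0.004,0,0,0],[0.0,0,0,0,0],[0.0,0,0,0,0]],
])

```text
clock: 10.2
ee_pos: [0.4598, -0.021, 0.1198]
tool_rot: [0.998, 0.057, -0.0, -0.0]
wrist_force: [-1.3, -0.1, 0.1]
opening: 0.125
```

Call:
servo_tool([
  [[0.0,0.002,0,0,0],[0.0,0.002,0,0,0],[0.0,0,0,0,0],[0.0,0,0,0,0]],
])

```text
clock: 10.6
ee_pos: [0.464, -0.0205, 0.1198]
tool_rot: [0.998, 0.057, -0.0, -0.0]
wrist_force: [-1.5, -0.7, -1.5]
opening: 0.128
```

Call:
servo_tool([
  [[0.0,0.002,0,0,0],[0.0,0,0,0,0],[0.0,0,0,0,0]],
])

```text
clock: 10.9
ee_pos: [0.466, -0.0202, 0.1199]
tool_rot: [0.998, 0.058, 0.0, -0.0]
wrist_force: [0.1, -0.1, -1.5]
opening: 0.13
```

Call:
servo_tool([
  [[0.0,0.002,0,0,0],[0.0,0,0,0,0],[0.0,0,0,0,0]],
])

```text
clock: 11.2
ee_pos: [0.468, -0.02, 0.12]
tool_rot: [0.998, 0.057, 0.0, -0.0]
wrist_force: [0.1, -0.7, -3.2]
opening: 0.123
```

Call:
servo_tool([
  [[0.0,0.002,0,0.0005,0],[0.0,0,0,0,0],[0.0,0,0,0,0]],
])

```text
clock: 11.5
ee_pos: [0.4688, -0.02, 0.1202]
tool_rot: [0.998, 0.057, -0.001, 0.0]
wrist_force: [-8.4, -0.0, 2.8]
opening: 0.132
```

Call:
servo_tool([
  [[0.0,0.002,0,0,0],[0.0,0,0,0,0],[0.0,0,0,0,0]],
])

```text
clock: 11.8
ee_pos: [0.4692, -0.02, 0.1208]
tool_rot: [0.998, 0.057, -0.003, 0.0]
wrist_force: [-17.7, -2.2, 10.3]
opening: 0.131
```

Run:
```python
from h import *
s=grab('side','s7.png')
cv2.imwrite('pics/s7c.png',cv2.resize(s[190:260,310:390,::-1],None,fx=8,fy=8,interpolation=cv2.INTER_CUBIC))
plan([])
```

```text
now [ 0.4692 -0.02    0.1208] 0.1145 q6 1.342 F [-17.4  -1.8   9.4] op 0.133 t 11.85
```

View pics/s7c.png

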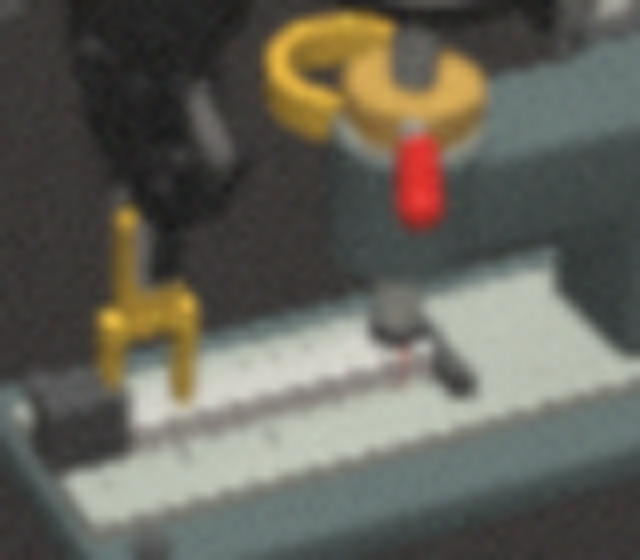

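The tip meets the fence: contact force is 17 N and the red mark (400,362) sits below the nose (398,310). I'll relieve the push and then release.

Call:
servo_tool([
  [[0.0,-0.0025,0,0,0],[0.0,0,0,0,0],[0.0,0,0,0,0]],
])

```text
clock: 12.15
ee_pos: [0.4687, -0.02, 0.1201]
tool_rot: [0.998, 0.057, -0.001, 0.0]
wrist_force: [-6.5, -0.8, 2.0]
opening: 0.128
```

Call:
servo_tool([
  [[0.45,0,0,0,0],[0.45,0,0,0,0],[0.45,0,0,0,0],[0.45,0,0,0,0]],
])

```text
clock: 12.55
ee_pos: [0.4696, -0.0199, 0.1198]
tool_rot: [0.998, 0.058, 0.0, 0.0]
wrist_force: [0.8, -0.8, 0.5]
opening: 0.446
```

Run:
```python
from h import *
s=grab('side','s8.png')
cv2.imwrite('pics/s8c.png',cv2.resize(s[190:260,310:390,::-1],None,fx=8,fy=8,interpolation=cv2.INTER_CUBIC))
plan([(.468,-.02,.30,.114,6)])
```

```text
now [ 0.4696 -0.0199  0.1198] 0.115 q6 1.341 F [-0.4  0.8 -0.4] op 0.448 t 12.6
0 [-0.0003, -0.0, -0.03, 0.0002]
1 [-0.0003, -0.0, -0.03, 0.0002]
5 [-0.0003, -0.0, -0.03, 0.0002]
-> [ 0.4678 -0.0201  0.2998] 0.114
```

View pics/s8c.png

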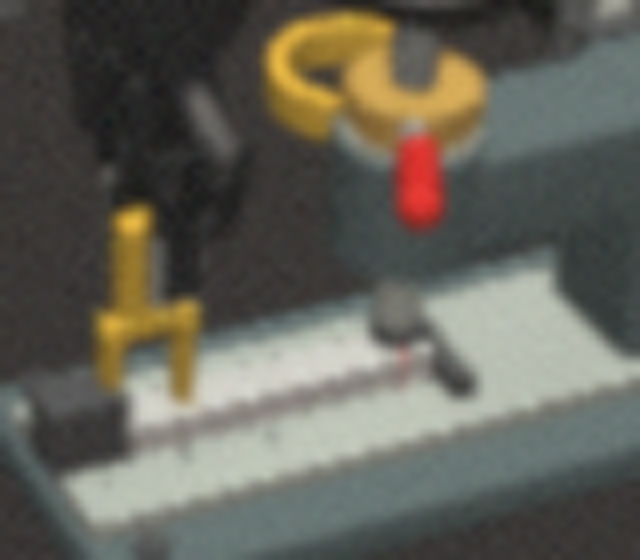

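The gauge stands on the bed, released. Going up and over to the red handle.

Call:
servo_tool([
  [[0.45,0,0,-0.03,0],[0.45,0,0,-0.03,0],[0.45,0,0,-0.03,0],[0.45,0,0,-0.03,0],[0.45,0,0,-0.03,0],[0.45,0,0,-0.04,0],[0.45,0,0,0,0]],
])

```text
clock: 13.3
ee_pos: [0.4704, -0.02, 0.316]
tool_rot: [0.998, 0.057, 0.005, 0.001]
wrist_force: [0.3, -0.5, -0.0]
opening: 0.45
```

Run:
```python
from h import *
plan([(.5493,-.1081,.305,.115,4),(.5493,-.1081,.305,1.20,8)])
```

```text
now [ 0.4704 -0.02    0.316 ] 0.1151 q6 1.341 F [ 0.3 -0.5 -0. ] op 0.45 t 13.3
0 [0.0171, 0.0241, 0.0027, 0.0]
1 [0.0171, 0.0241, 0.0027, 0.0]
3 [0.0171, 0.0241, 0.0027, 0.0]
-> [ 0.5495 -0.1079  0.3052] 0.115
0 [-0.0, 0.0, 0.0, -0.1356]
1 [-0.0, 0.0, 0.0, -0.1356]
7 [-0.0, -0.0, 0.0, -0.1356]
-> [ 0.5495 -0.1079  0.3052] 1.2
```

Call:
servo_tool([
  [[0.45,0.0171,0.0241,0.003,0],[0.45,0.0171,0.0241,0.003,0],[0.45,0.0171,0.0241,0.003,0],[0.45,0.0171,0.0241,0.003,0],[0.45,0,0,0,-0.1356],[0.45,0,0,0,-0.1356],[0.45,0,0,0,-0.1356],[0.45,0,0,0,-0.1356],[0.45,0,0,0,-0.1356],[0.45,0,0,0,-0.1356]],
])

```text
clock: 14.3
ee_pos: [0.5484, -0.1078, 0.297]
tool_rot: [0.893, 0.45, -0.0, -0.0]
wrist_force: [-1.1, 0.1, 0.4]
opening: 0.45
```

Call:
servo_tool([
  [[0.45,0,0,0,-0.1356],[0.45,0,0,0,-0.1356],[0.45,0,0,0,0],[0.45,0,0,0,0]],
])

```text
clock: 14.7
ee_pos: [0.5484, -0.1078, 0.2972]
tool_rot: [0.826, 0.563, -0.0, -0.0]
wrist_force: [0.6, 0.2, -0.3]
opening: 0.449
```

Run:
```python
from h import *
s=grab('side','s9.png')
cv2.imwrite('pics/s9c.png',cv2.resize(s[130:260,300:420,::-1],None,fx=4.5,fy=4.5,interpolation=cv2.INTER_CUBIC))
plan([(.5493,-.1081,.190,1.20,6)])
for b in blobs(s,[0,150,110],[8,255,255],(335,190,375,240)):print(b[:2])
```

```text
now [ 0.5484 -0.1078  0.2973] 1.1966 q6 0.119 F [-0.3 -0.2  0.4] op 0.452 t 14.75
0 [0.0, 0.0002, 0.0179, -0.0006]
1 [0.0, 0.0002, 0.0179, -0.0006]
5 [0.0, 0.0002, 0.0179, -0.0006]
-> [ 0.5495 -0.1082  0.1899] 1.2
([360, 207, 5, 11, 52], [362.0, 212.1])
```

View pics/s9c.png

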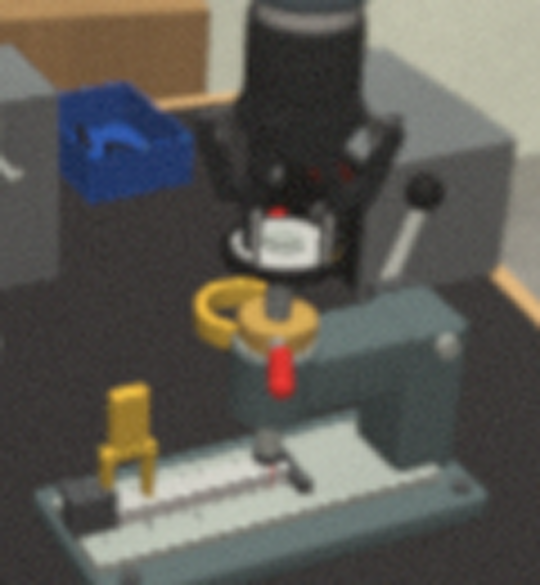

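The fingers straddle the line of the grip: the tips are above the red rod, which is at (281,372) in the crop. Descending.

Call:
servo_tool([
  [[0.45,0,0,0.018,0],[0.45,0,0,0.018,0],[0.45,0,0,0.018,0],[0.45,0,0,0.018,0],[0.45,0,0,0.018,0],[0.45,0,0,0.018,0],[0.45,0,0,0,0]],
])

```text
clock: 15.45
ee_pos: [0.5472, -0.1075, 0.1863]
tool_rot: [0.826, 0.564, -0.002, -0.002]
wrist_force: [0.3, -0.1, -0.2]
opening: 0.449
```

Call:
servo_tool([
  [[0.27,0,0,0,0],[0.27,0,0,0,0],[0.27,0,0,0,0]],
])

```text
clock: 15.75
ee_pos: [0.5489, -0.108, 0.1912]
tool_rot: [0.826, 0.564, 0.001, 0.001]
wrist_force: [0.7, 0.0, -0.1]
opening: 0.266
```

Run:
```python
from h import *
s=grab('side','s10.png')
cv2.imwrite('pics/s10c.png',cv2.resize(s[130:260,300:420,::-1],None,fx=4.5,fy=4.5,interpolation=cv2.INTER_CUBIC))
plan([])
```

```text
now [ 0.5488 -0.1079  0.191 ] 1.1995 q6 0.116 F [-0.5 -0.1  0.1] op 0.273 t 15.8
```

View pics/s10c.png

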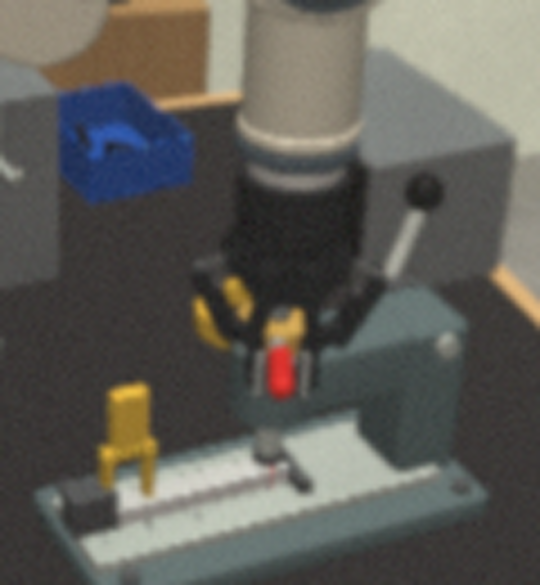

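The red rod (281,370) lies between the pads, with no force. Swinging anticlockwise, 8 rows of 0.125 rad.

Call:
servo_tool([
  [[0.27,0.0008,0.0135,0,-0.125],[0.27,0.0008,0.0135,0,-0.125],[0.27,0.0008,0.0135,0,-0.125]],
])

```text
clock: 16.1
ee_pos: [0.5877, -0.1154, 0.1905]
tool_rot: [0.704, 0.71, -0.0, -0.001]
wrist_force: [-6.1, 1.5, 1.0]
opening: 0.269
```

Call:
servo_tool([
  [[0.27,0.0008,0.0135,0,-0.125],[0.27,0.0008,0.0135,0,-0.125],[0.27,0.0008,0.0135,0,-0.125],[0.27,0.0008,0.0135,0,-0.125],[0.27,0.0008,0.0135,0,-0.125],[0.27,0,0,0,0],[0.27,0,0,0,0]],
])

```text
clock: 16.8
ee_pos: [0.6515, -0.0947, 0.1899]
tool_rot: [0.455, 0.89, 0.0, 0.0]
wrist_force: [0.7, -0.7, 0.3]
opening: 0.272
```

Run:
```python
from h import *
s=grab('side','s11.png');t=grab('top','t11.png')
cv2.imwrite('pics/s11c.png',cv2.resize(s[130:260,300:420,::-1],None,fx=4.5,fy=4.5,interpolation=cv2.INTER_CUBIC))
plan([])
```

```text
now [ 0.6512 -0.0949  0.1899] 2.1973 q6 -0.823 F [-0.  -0.2 -0.1] op 0.267 t 16.9
```

View pics/s11c.png

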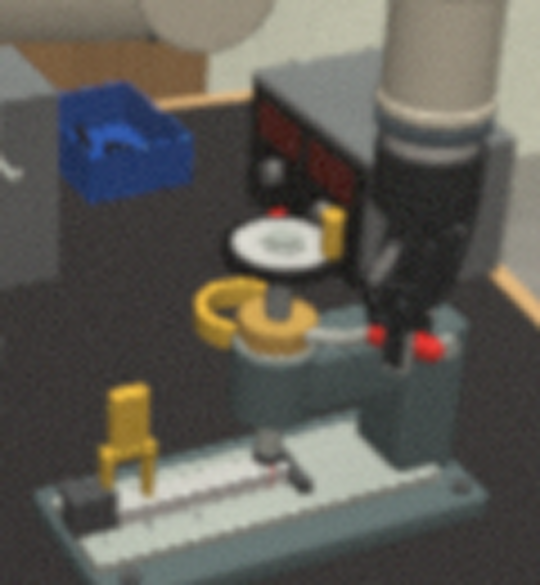

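The ring is backed off by about 1.0 rad, and the red handle now points back-right at (410,345). Lifting off, then to the crank peg.

Call:
servo_tool([
  [[0.45,0,0,0,0],[0.45,0,0,0,0],[0.45,0,0,-0.03,0],[0.45,0,0,-0.03,0],[0.45,0,0,-0.03,0],[0.45,0,0,-0.035,0],[0.45,0,0,0,0]],
])

```text
clock: 17.6
ee_pos: [0.6519, -0.095, 0.3218]
tool_rot: [0.454, 0.891, 0.001, 0.005]
wrist_force: [1.1, 0.5, 1.1]
opening: 0.448
```

Run:
```python
from h import *
s=grab('side','s12.png');t=grab('top','t12.png')
print('ball',tri((394.4,172.2),(295.5,114.7)))
for b in blobs(s,[20,120,110],[34,255,255],(360,160,400,200)):print('s',b[:2])
for b in blobs(t,[20,120,110],[34,255,255],(300,120,345,180)):print('t',b[:2])
cv2.imwrite('pics/t12c.png',cv2.resize(t[105:225,270:380,::-1],None,fx=4.8,fy=4.8,interpolation=cv2.INTER_CUBIC))
plan([(.6157,-.0311,.315,3.2,8)])
```

```text
ball (array([0.74435016, 0.07577941, 0.22429553]), np.float64(0.007007850385011836))
s ([371, 176, 6, 11, 45], [373.6, 180.8])
s ([365, 197, 3, 3, 6], [365.8, 198.3])
now [ 0.6516 -0.0949  0.316 ] 2.1993 q6 -0.825 F [ 0.3 -0.1 -1.2] op 0.448 t 17.7
0 [0.0091, 0.0011, 0.0001, -0.1251]
1 [0.0089, 0.0022, 0.0001, -0.1251]
7 [0.005, 0.0077, 0.0001, -0.1251]
-> [ 0.6158 -0.031   0.3152] 3.2
```

View pics/t12c.png

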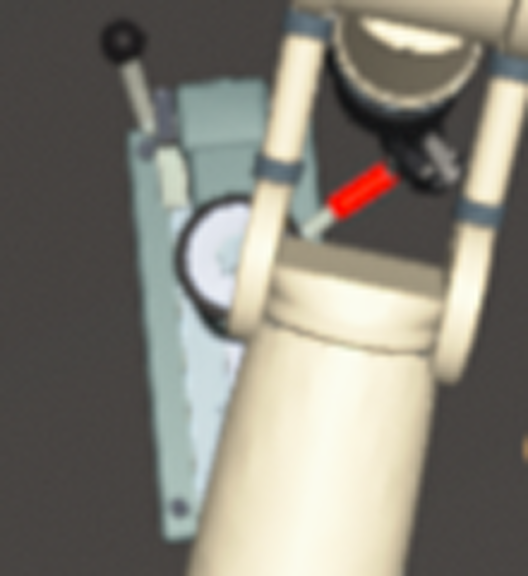

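The top view shows the red handle at (360,190), pointing back-right with the ring off. The peg hasn't moved in the side view (373.6,180.8).

Call:
servo_tool([
  [[0.45,0,0,0,-0.125],[0.45,0,0,0,-0.125],[0.45,0,0,0,-0.125],[0.45,0,0,0,-0.125],[0.45,0,0,0,-0.125],[0.45,0,0,0,-0.125],[0.45,0,0,0,-0.125],[0.45,0,0,0,-0.125],[0.45,0,0,0,0]],
])

```text
clock: 18.6
ee_pos: [0.651, -0.0948, 0.3124]
tool_rot: [-0.029, 1.0, 0.0, -0.002]
wrist_force: [-0.3, -0.0, -0.5]
opening: 0.451
```

Run:
```python
from h import *
plan([(.6157,-.0311,.315,-3.083,3),(.6157,-.0311,.258,-3.083,3)])
```

```text
now [ 0.651  -0.0948  0.3124] -3.0826 q6 -1.826 F [-0.3 -0.  -0.5] op 0.451 t 18.6
0 [0.0105, 0.0219, -0.0009, 0.0001]
1 [0.0105, 0.0219, -0.0009, 0.0001]
2 [0.0105, 0.0219, -0.0009, 0.0001]
-> [ 0.6157 -0.031   0.3151] -3.083
0 [0.0, -0.0, 0.019, 0.0]
1 [0.0, -0.0, 0.019, 0.0]
2 [0.0, -0.0, 0.019, 0.0]
-> [ 0.6157 -0.031   0.2581] -3.083
```

Call:
servo_tool([
  [[0.45,0.0105,0.022,0,0],[0.45,0.0105,0.022,0,0],[0.45,0.0105,0.0219,0,0],[0.45,0,0,0,0],[0.45,0,0,0.015,0],[0.45,0,0,0.015,0],[0.45,0,0,0,0]],
])

```text
clock: 19.3
ee_pos: [0.6155, -0.0313, 0.2809]
tool_rot: [-0.028, 1.0, 0.0, -0.003]
wrist_force: [-0.7, -0.1, -0.4]
opening: 0.448
```

Run:
```python
from h import *
s=grab('side','s13.png')
cv2.imwrite('pics/s13c.png',cv2.resize(s[130:230,310:410,::-1],None,fx=6,fy=6,interpolation=cv2.INTER_CUBIC))
plan([])
```

```text
now [ 0.6157 -0.0313  0.2824] -3.0858 q6 -1.733 F [ 0.3  0.6 -0.1] op 0.453 t 19.35
```

View pics/s13c.png

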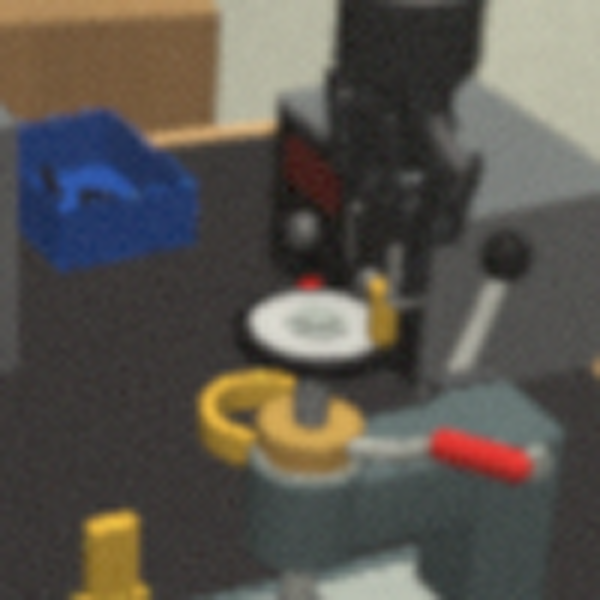

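The fingertips straddle the peg top at (378,285). Lowering to TCP z ≈ 0.255 and closing gently.

Call:
servo_tool([
  [[0.45,0,0,0.009,0],[0.45,0,0,0.009,0],[0.45,0,0,0.009,0],[0.45,0,0,0,0],[0.0,0,0,0,0],[0.0,0,0,0,0],[0.0,0,0,0,0],[0.0,0,0,0,0]],
], newtons=25)

```text
clock: 20.15
ee_pos: [0.6162, -0.0308, 0.2581]
tool_rot: [-0.029, 1.0, -0.0, 0.0]
wrist_force: [-0.2, 0.0, 0.1]
opening: 0.173
```

Run:
```python
from h import *
s=grab('side','s14.png')
cv2.imwrite('pics/s14c.png',cv2.resize(s[130:230,310:410,::-1],None,fx=6,fy=6,interpolation=cv2.INTER_CUBIC))
o,p,psi=cur();plan([])
# rows: relative to axis
ax=np.array([.5885,-.0075]);r=p[:2]-ax;d=.14
R=lambda a:np.array([[np.cos(a),-np.sin(a)],[np.sin(a),np.cos(a)]])
w=R(-d)@r-r;print('r',np.hypot(*r),np.degrees(np.arctan2(r[1],r[0])))
c,k=np.cos(psi),np.sin(psi);print('row',c*w[0]+k*w[1],k*w[0]-c*w[1],d)
```

```text
now [ 0.6161 -0.0308  0.258 ] -3.0834 q6 -1.734 F [ 0.5 -0.6 -0. ] op 0.173 t 20.2
r 0.03618664688424123 -40.179371131184666
row 0.003733628341933148 -0.0034181581390294973 0.14
```

View pics/s14c.png

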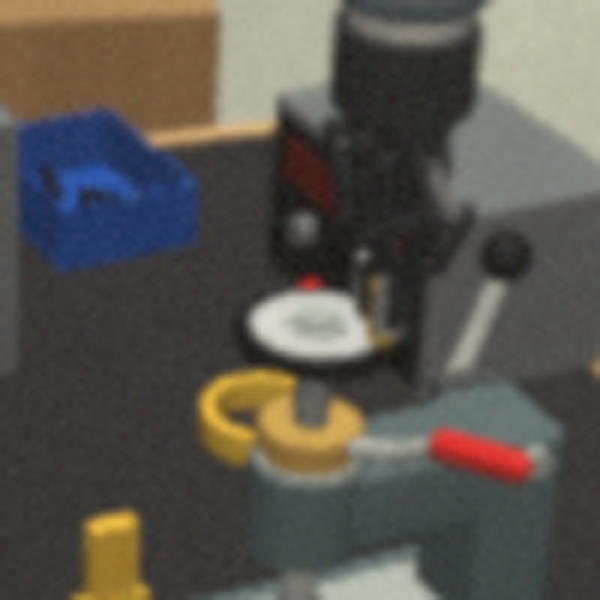

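Peg pinched (opening 0.173). Winding clockwise at 0.14 rad per row, starting with four rows.

Call:
servo_tool([
  [[0.0,0.00373,-0.00342,0.0003,0.14],[0.0,0.00373,-0.00342,0.0003,0.14],[0.0,0.00373,-0.00342,0.0003,0.14],[0.0,0.00373,-0.00342,0.0003,0.14],[0.0,0,0,0,0]],
])

```text
clock: 20.7
ee_pos: [0.5991, -0.042, 0.2567]
tool_rot: [0.249, 0.969, 0.0, -0.0]
wrist_force: [0.1, 0.8, -1.2]
opening: 0.175
```

Run:
```python
from h import *
s=grab('side','s15.png')
cv2.imwrite('pics/s15c.png',cv2.resize(s[130:230,310:410,::-1],None,fx=6,fy=6,interpolation=cv2.INTER_CUBIC))
o,p,psi=cur();plan([]);r=p[:2]-np.array([.5885,-.0075]);print(np.hypot(*r),np.degrees(np.arctan2(r[1],r[0])))
```

```text
now [ 0.5993 -0.0419  0.2567] 2.6426 q6 -1.198 F [-1.6  0.7  0.9] op 0.177 t 20.75
0.036099178719757666 -72.55043772461171
```

View pics/s15c.png

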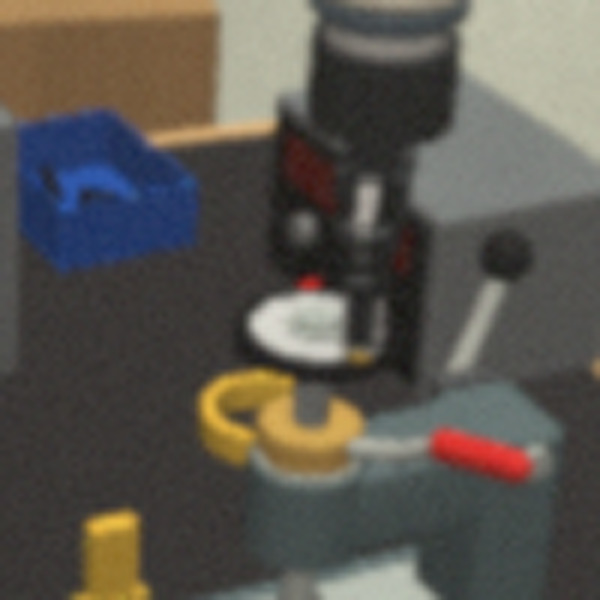

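The peg follows and the force is small. Continuing.

Call:
servo_tool([
  [[0.0,0.00373,-0.00342,0.0003,0.14],[0.0,0.00373,-0.00342,0.0003,0.14],[0.0,0.00373,-0.00342,0.0003,0.14],[0.0,0.00373,-0.00342,0.0003,0.14],[0.0,0.00373,-0.00342,0.0003,0.14],[0.0,0.00373,-0.00342,0.0003,0.14],[0.0,0,0,0,0]],
])

```text
clock: 21.45
ee_pos: [0.5699, -0.0382, 0.2547]
tool_rot: [0.621, 0.784, 0.0, -0.0]
wrist_force: [-0.4, 1.7, -0.2]
opening: 0.176
```

Call:
servo_tool([
  [[0.0,0.00373,-0.00342,0.0002,0.14],[0.0,0.00373,-0.00342,0.0002,0.14],[0.0,0.00373,-0.00342,0.0002,0.14],[0.0,0.00373,-0.00342,0.0002,0.14],[0.0,0.00373,-0.00342,0.0002,0.14],[0.0,0.00373,-0.00342,0.0002,0.14],[0.0,0,0,0,0]],
])

```text
clock: 22.15
ee_pos: [0.553, -0.014, 0.2529]
tool_rot: [0.886, 0.464, -0.0, -0.001]
wrist_force: [-0.0, 2.4, -3.1]
opening: 0.175
```

Run:
```python
from h import *
s=grab('side','s16.png')
cv2.imwrite('pics/s16c.png',cv2.resize(s[150:270,300:410,::-1],None,fx=5,fy=5,interpolation=cv2.INTER_CUBIC))
o,p,psi=cur();plan([]);r=p[:2]-np.array([.5885,-.0075]);print(np.hypot(*r),np.degrees(np.arctan2(r[1],r[0])))
t=np.array([-r[1],r[0]])/np.hypot(*r);print('tang',o['wrist_force'][:2]@t,'rad',o['wrist_force'][:2]@r/np.hypot(*r))
```

```text
now [ 0.5531 -0.0142  0.2529] 0.9681 q6 0.515 F [-0.2  2.8 -3.3] op 0.174 t 22.2
0.036059044677650434 -169.26783455650684
tang -2.8330878012131495 rad -0.33798284345524804
```

View pics/s16c.png

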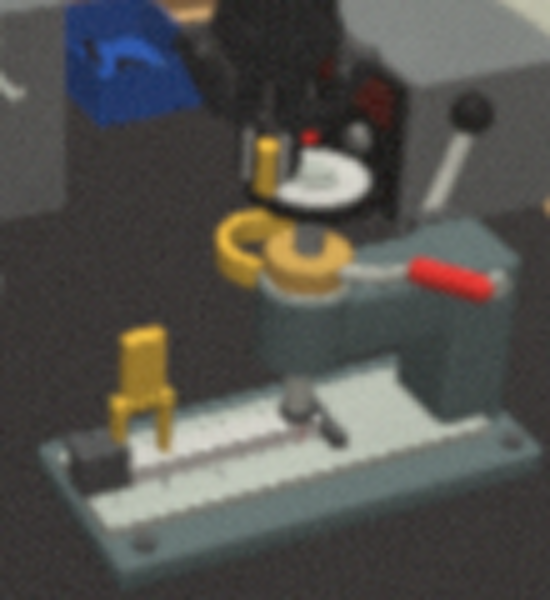

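Call:
servo_tool([
  [[0.0,0.00373,-0.00342,0.0004,0.14],[0.0,0.00373,-0.00342,0.0004,0.14],[0.0,0.00373,-0.00342,0.0004,0.14],[0.0,0.00373,-0.00342,0.0002,0.14],[0.0,0,0,0,0]],
])

```text
clock: 22.7
ee_pos: [0.5549, 0.0057, 0.2529]
tool_rot: [0.98, 0.201, 0.001, -0.0]
wrist_force: [-1.1, 4.1, 2.1]
opening: 0.177
```

Call:
servo_tool([
  [[0.0,0.00373,-0.00342,0.0,0.14],[0.0,0.00373,-0.00342,0.0,0.14],[0.0,0.00373,-0.00342,0.0,0.14],[0.0,0.00373,-0.00342,0.0,0.14],[0.0,0.00373,-0.00342,0.0,0.14]],
])

```text
clock: 23.2
ee_pos: [0.571, 0.0244, 0.2529]
tool_rot: [0.989, -0.148, 0.001, -0.001]
wrist_force: [-1.3, 3.7, 2.0]
opening: 0.172
```

Run:
```python
from h import *
s=grab('side','s17.png')
cv2.imwrite('pics/s17c.png',cv2.resize(s[150:270,300:410,::-1],None,fx=5,fy=5,interpolation=cv2.INTER_CUBIC))
o,p,psi=cur();plan([]);r=p[:2]-np.array([.5885,-.0075]);print(np.hypot(*r),np.degrees(np.arctan2(r[1],r[0])))
t=np.array([-r[1],r[0]])/np.hypot(*r);print('tang',o['wrist_force'][:2]@t,'rad',o['wrist_force'][:2]@r/np.hypot(*r))
```

```text
now [0.5715 0.0247 0.2529] -0.3034 q6 1.858 F [-1.9  2.8  2. ] op 0.174 t 23.25
0.03637914782362775 117.86500185422209
tang 0.39300384807688254 rad 3.3834501083697273
```

View pics/s17c.png

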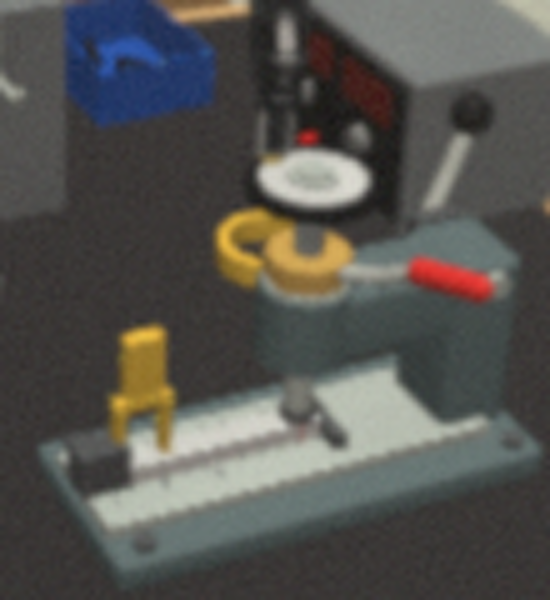

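Call:
servo_tool([
  [[0.0,0.00373,-0.00342,0.0,0.14],[0.0,0.00373,-0.00342,0.0,0.14],[0.0,0.00373,-0.00342,0.0,0.14]],
])

```text
clock: 23.55
ee_pos: [0.5855, 0.0288, 0.2529]
tool_rot: [0.937, -0.35, 0.001, -0.001]
wrist_force: [-0.8, 3.9, 2.3]
opening: 0.179
```

Run:
```python
from h import *
o,p,psi=cur();plan([]);r=p[:2]-np.array([.5885,-.0075]);print(np.hypot(*r),np.degrees(np.arctan2(r[1],r[0])))
t=np.array([-r[1],r[0]])/np.hypot(*r);print('tang',o['wrist_force'][:2]@t,'rad',o['wrist_force'][:2]@r/np.hypot(*r))
s0=cv2.imread('pics/side0.png');s=grab('side','s18.png')[:,:,::-1]
a=[cv2.resize(i[170:245,335:385],None,fx=7.5,fy=7.5,interpolation=cv2.INTER_CUBIC) for i in(cv2.imread('pics/s12.png'),s)]
cv2.imwrite('pics/s18c.png',np.hstack(a))
```

```text
now [0.5855 0.0288 0.2529] -0.7149 q6 2.277 F [-0.8  3.9  2.3] op 0.179 t 23.55
0.03646588305999377 94.65547975358537
tang 0.46127061793326857 rad 3.921873008592067
```

View pics/s18c.png

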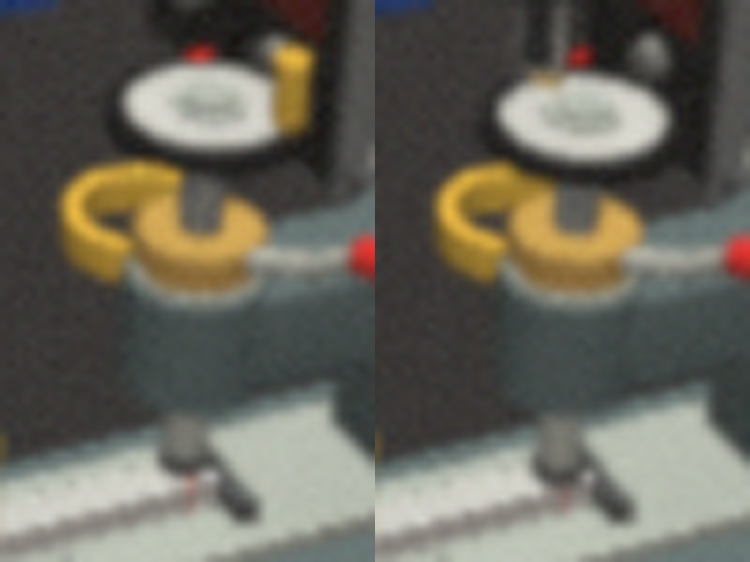

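Wheel and nose have sunk: the wheel's white disc moved from row 103 to 117 in the zoom. The nose now meets the blade by the red mark, and the last ~1.7 rad of turning lowered nothing further (TCP z steady), so the clutch was slipping. Releasing the peg.

Call:
servo_tool([
  [[0.45,0,0,0,0],[0.45,0,0,0,0],[0.45,0,0,0,0],[0.45,0,0,-0.03,0],[0.45,0,0,-0.03,0],[0.45,0,0,0,0]],
])

```text
clock: 24.2
ee_pos: [0.5857, 0.028, 0.3174]
tool_rot: [0.936, -0.351, 0.004, -0.001]
wrist_force: [-0.1, 0.1, 0.4]
opening: 0.452
```

Run:
```python
from h import *
s=grab('side','s19.png')
cv2.imwrite('pics/s19c.png',cv2.resize(s[150:270,290:410,::-1],None,fx=5,fy=5,interpolation=cv2.INTER_CUBIC))
for b in blobs(s,[0,150,110],[8,255,255],(355,185,410,240)):print(b[:2])
plan([(.6512,-.0949,.31,-.71,4)])
```

```text
([382, 202, 16, 8, 77], [389.5, 205.4])
now [0.5856 0.0281 0.315 ] -0.7181 q6 2.279 F [ 0.3  1.1 -0.6] op 0.45 t 24.25
0 [0.0326, 0.0124, 0.0013, -0.002]
1 [0.0326, 0.0124, 0.0013, -0.002]
3 [0.0325, 0.0126, 0.0013, -0.002]
-> [ 0.6512 -0.095   0.3098] -0.71
```

View pics/s19c.png

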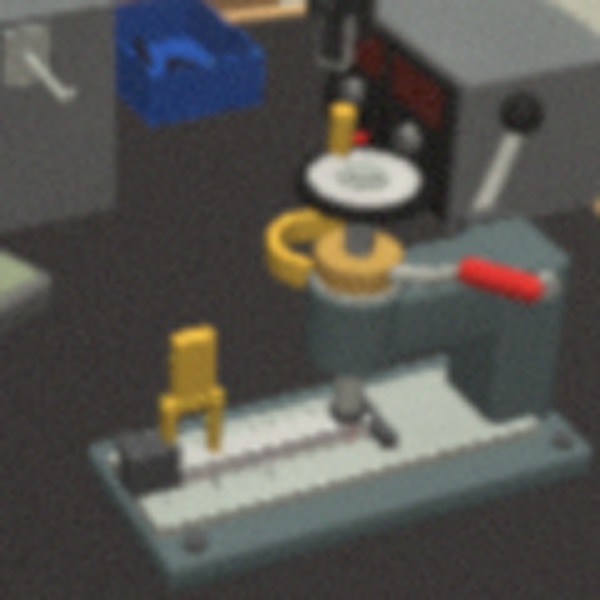

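The gauge is in place, the peg is at (342,130), and the red handle is still back-right. Moving over the handle and turning the wrist back.

Call:
servo_tool([
  [[0.45,0.0326,0.0125,0,0],[0.45,0.0326,0.0125,0,0],[0.45,0.0326,0.0125,0,0],[0.45,0.0326,0.0125,0,0],[0.45,0,0,0,-0.146],[0.45,0,0,0,-0.146],[0.45,0,0,0,-0.146],[0.45,0,0,0,-0.146],[0.45,0,0,0,-0.146],[0.45,0,0,0,-0.146]],
])

```text
clock: 25.25
ee_pos: [0.6499, -0.0954, 0.3103]
tool_rot: [0.997, 0.082, -0.001, -0.0]
wrist_force: [1.5, 0.4, -0.4]
opening: 0.449
```

Call:
servo_tool([
  [[0.45,0,0,0,-0.146],[0.45,0,0,0,-0.146],[0.45,0,0,0,-0.146],[0.45,0,0,0,-0.146],[0.45,0,0,0,-0.146],[0.45,0,0,0,-0.146],[0.45,0,0,0,-0.146],[0.45,0,0,0,-0.146],[0.45,0,0,0,-0.146],[0.45,0,0,0,-0.146]],
])

```text
clock: 26.25
ee_pos: [0.6499, -0.0954, 0.3103]
tool_rot: [0.688, 0.726, -0.001, -0.001]
wrist_force: [-0.3, -0.6, -0.1]
opening: 0.451
```

Call:
servo_tool([
  [[0.45,0,0,0,-0.146],[0.45,0,0,0,-0.146],[0.45,0,0,0,-0.146],[0.45,0,0,0,-0.146],[0.45,0,0,0,0]],
])

```text
clock: 26.75
ee_pos: [0.6499, -0.0954, 0.3105]
tool_rot: [0.453, 0.892, -0.0, -0.001]
wrist_force: [-0.2, 0.5, 0.5]
opening: 0.454
```

Run:
```python
from h import *
plan([(.6512,-.0949,.190,2.2,6)])
```

```text
now [ 0.6499 -0.0954  0.3105] 2.2024 q6 -0.829 F [-0.2  0.5  0.5] op 0.454 t 26.75
0 [-0.0001, 0.0002, 0.0201, 0.0004]
1 [-0.0001, 0.0002, 0.0201, 0.0004]
5 [-0.0001, 0.0002, 0.0201, 0.0004]
-> [ 0.6512 -0.0951  0.1899] 2.2
```

Call:
servo_tool([
  [[0.45,0,0,0.02,0],[0.45,0,0,0.02,0],[0.45,0,0,0.02,0],[0.45,0,0,0.02,0],[0.45,0,0,0.02,0],[0.45,0,0,0.02,0],[0.45,0,0,0,0],[0.27,0,0,0,0],[0.27,0,0,0,0],[0.27,0,0,0,0]],
], newtons=60)

```text
clock: 27.75
ee_pos: [0.6507, -0.0952, 0.1939]
tool_rot: [0.454, 0.891, 0.0, 0.001]
wrist_force: [-0.3, 0.1, -0.7]
opening: 0.27
```

Call:
servo_tool([
  [[0.27,0.0008,-0.0135,0,0.125],[0.27,0.0008,-0.0135,0,0.125],[0.27,0.0008,-0.0135,0,0.125],[0.27,0.0008,-0.0135,0,0.125],[0.27,0.0008,-0.0135,0,0.125],[0.27,0.0008,-0.0135,0,0.125]],
])

```text
clock: 28.35
ee_pos: [0.5744, -0.1145, 0.1935]
tool_rot: [0.75, 0.661, 0.002, 0.001]
wrist_force: [4.5, 3.7, -0.1]
opening: 0.267
```

Run:
```python
from h import *
s=grab('side','s20.png')
cv2.imwrite('pics/s20c.png',cv2.resize(s[150:270,290:410,::-1],None,fx=5,fy=5,interpolation=cv2.INTER_CUBIC))
o,p,psi=cur();plan([]);r=p[:2]-np.array([.5885,-.0075]);print(np.hypot(*r),np.arctan2(r[1],r[0]))
```

```text
now [ 0.573  -0.1146  0.194 ] 1.4391 q6 -0.124 F [3.9 0.  0.1] op 0.267 t 28.4
0.10823465650167205 -1.7142973077203163
```

View pics/s20c.png

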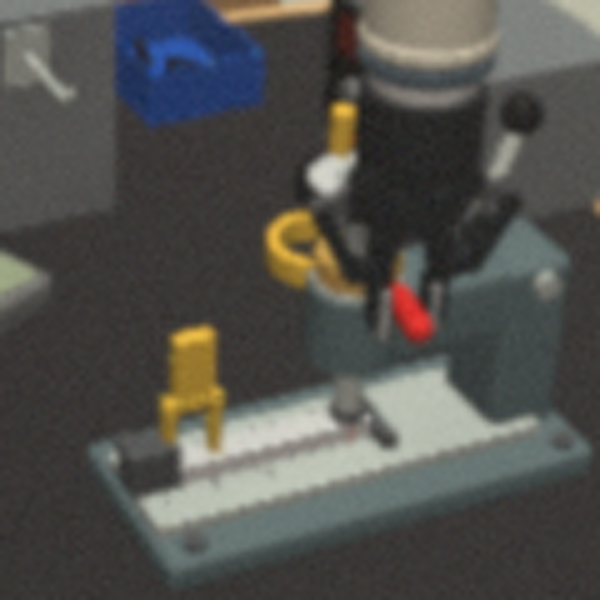

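The ring is following. Now the last part, stepping with force checks.

Call:
servo_tool([
  [[0.27,0.0005,-0.0108,0,0.1],[0.27,0.0005,-0.0108,0,0.1],[0.27,0,0,0,0]],
])

```text
clock: 28.7
ee_pos: [0.5529, -0.1103, 0.1937]
tool_rot: [0.811, 0.586, 0.001, 0.001]
wrist_force: [1.6, 0.3, -0.1]
opening: 0.269
```

Call:
servo_tool([
  [[0.27,0.0001,-0.0043,0,0.04],[0.27,0,0,0,0]],
])

```text
clock: 28.9
ee_pos: [0.5495, -0.1093, 0.1932]
tool_rot: [0.822, 0.57, 0.001, 0.001]
wrist_force: [4.5, 0.7, 0.2]
opening: 0.275
```

Call:
servo_tool([
  [[0.27,0.0,-0.0022,0,0.02],[0.27,0,0,0,0]],
])

```text
clock: 29.1
ee_pos: [0.5475, -0.1086, 0.193]
tool_rot: [0.827, 0.562, 0.001, 0.001]
wrist_force: [5.4, 0.4, 0.9]
opening: 0.271
```

```bash
cat >> h.py <<'E'
def hand():
    o,p,psi=cur();plan([]);r=p[:2]-np.array([.5885,-.0075]);R=np.hypot(*r);t=np.array([-r[1],r[0]])/R
    print('r',R,'phi',np.arctan2(r[1],r[0]),'tangF',o['wrist_force'][:2]@t,'Mz',o['moment'][2])
E
python3 - <<'E'
from h import *
hand()
E
```

```text
now [ 0.5475 -0.1086  0.193 ] 1.1931 q6 0.121 F [5.4 0.4 0.9] op 0.271 t 29.1
r 0.10904359947791666 phi -1.955903399290337 tangF 4.853604246942861 Mz 0.023272466687128686
```

Call:
servo_tool([
  [[0.27,0.0,-0.002,0,0.02],[0.27,0,0,0,0],[0.27,0,0,0,0]],
])

```text
clock: 29.4
ee_pos: [0.5458, -0.1079, 0.193]
tool_rot: [0.833, 0.554, 0.001, 0.001]
wrist_force: [4.3, 0.8, 0.6]
opening: 0.267
```

Call:
servo_tool([
  [[0.27,0.0,-0.002,0,0.02],[0.27,0,0,0,0],[0.27,0,0,0,0]],
])

```text
clock: 29.7
ee_pos: [0.544, -0.1071, 0.1929]
tool_rot: [0.838, 0.545, 0.001, 0.001]
wrist_force: [5.4, 1.0, 0.2]
opening: 0.271
```

Call:
servo_tool([
  [[0.27,0.0,-0.002,0,0.0],[0.27,0,0,0,0],[0.27,0,0,0,0]],
])

```text
clock: 30.0
ee_pos: [0.5422, -0.1064, 0.193]
tool_rot: [0.838, 0.545, 0.001, 0.001]
wrist_force: [6.7, 1.2, 0.2]
opening: 0.269
```

Run:
```python
from h import *
hand()
```

```text
now [ 0.5422 -0.1064  0.193 ] 1.1534 q6 0.162 F [6.7 1.2 0.2] op 0.269 t 30.0
r 0.10919657983451682 phi -2.0084324129365623 tangF 5.504969027858235 Mz 0.013697155529539408
```

Call:
servo_tool([
  [[0.27,0.0,-0.002,0,0.02],[0.27,0,0,0,0],[0.27,0,0,0,0]],
])

```text
clock: 30.3
ee_pos: [0.5411, -0.1057, 0.1932]
tool_rot: [0.844, 0.537, 0.002, 0.002]
wrist_force: [9.1, -0.6, -0.4]
opening: 0.272
```

Call:
servo_tool([
  [[0.27,0.0,-0.002,0,0.02],[0.27,0,0,0,0],[0.27,0,0,0,0]],
])

```text
clock: 30.6
ee_pos: [0.5401, -0.1051, 0.1933]
tool_rot: [0.849, 0.528, 0.003, 0.003]
wrist_force: [12.1, -1.6, -0.5]
opening: 0.269
```

Run:
```python
from h import *
hand()
s=grab('side','s21.png')
cv2.imwrite('pics/s21c.png',cv2.resize(s[170:260,310:400,::-1],None,fx=6.5,fy=6.5,interpolation=cv2.INTER_CUBIC))
for b in blobs(s,[0,150,110],[8,255,255],(345,190,400,240)):print(b[:2])
```

```text
now [ 0.5401 -0.1051  0.1933] 1.1135 q6 0.203 F [12.1 -1.6 -0.5] op 0.269 t 30.6
r 0.10890812855971607 phi -2.0312723841034686 tangF 11.567397179827726 Mz 0.11930803631593212
([358, 207, 5, 11, 51], [360.0, 212.0])
```

View pics/s21c.png

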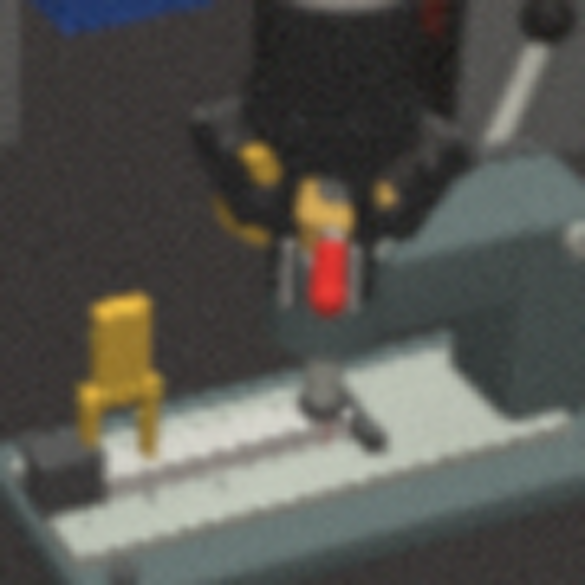

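The handle is back at, or slightly past, its start (side column 360.0 against 362.1), with force rising above 12 N. One more firm push onto the stop.

Call:
servo_tool([
  [[0.27,0.0,-0.002,0,0.0],[0.27,0,0,0,0],[0.27,0,0,0,0]],
])

```text
clock: 30.95
ee_pos: [0.5391, -0.1046, 0.1936]
tool_rot: [0.849, 0.528, 0.003, 0.004]
wrist_force: [16.2, -3.8, -0.9]
opening: 0.267
```

Call:
servo_tool([
  [[0.27,0.0,-0.0015,0,0.0],[0.27,0,0,0,0],[0.27,0,0,0,0]],
])

```text
clock: 31.25
ee_pos: [0.5384, -0.1042, 0.1938]
tool_rot: [0.849, 0.528, 0.004, 0.004]
wrist_force: [17.8, -3.6, -2.0]
opening: 0.271
```

Run:
```python
from h import *
hand()
```

```text
now [ 0.5384 -0.1042  0.1938] 1.1132 q6 0.204 F [17.8 -3.6 -2. ] op 0.271 t 31.25
r 0.10892101477663191 phi -2.0492225290364043 tangF 17.44737861356283 Mz 0.20226088763425254
```

17 N against the stop: firmly tight. Relieving, opening and lifting clear.

Call:
servo_tool([
  [[0.27,0,0.003,0,0],[0.27,0,0.003,0,0],[0.45,0,0,0,0],[0.45,0,0,0,0],[0.45,0,0,0,0],[0.45,0,0,-0.03,0],[0.45,0,0,-0.03,0],[0.45,0,0,-0.03,0],[0.45,0,0,-0.03,0],[0.45,0,0,0,0]],
])

```text
clock: 32.25
ee_pos: [0.5398, -0.1057, 0.3176]
tool_rot: [0.85, 0.527, 0.003, 0.003]
wrist_force: [-0.2, 0.2, 0.8]
opening: 0.452
```

Run:
```python
from h import *
hand()
plan([(.42,-.30,.33,1.11,6)])
```

```text
now [ 0.5398 -0.1057  0.3176] 1.1104 q6 0.205 F [-0.2  0.2  0.8] op 0.452 t 32.25
r 0.10963129340877134 phi -2.0307291030487225 tangF -0.26585363184752114 Mz -0.013140000099269014
now [ 0.5398 -0.1057  0.3176] 1.1104 q6 0.205 F [-0.2  0.2  0.8] op 0.452 t 32.25
0 [-0.0379, -0.0035, -0.0021, 0.0001]
1 [-0.0379, -0.0035, -0.0021, 0.0001]
5 [-0.0379, -0.0035, -0.0021, 0.0001]
-> [ 0.4199 -0.3001  0.3302] 1.11
```

Call:
servo_tool([
  [[0.45,-0.038,-0.0035,-0.002,0],[0.45,-0.038,-0.0035,-0.002,0],[0.45,-0.038,-0.0035,-0.002,0],[0.45,-0.038,-0.0035,-0.002,0],[0.45,-0.038,-0.0035,-0.002,0],[0.45,-0.038,-0.0035,-0.002,0],[0.45,-0.03,0,0,0],[0.45,0,0,0,0]],
])

```text
clock: 33.05
ee_pos: [0.4037, -0.3298, 0.3227]
tool_rot: [0.851, 0.525, -0.001, -0.001]
wrist_force: [0.9, 0.3, 0.2]
opening: 0.448
```

Run:
```python
from h import *
s=grab('side','s22.png');t=grab('top','t22.png')
cv2.imwrite('pics/s22c.png',cv2.resize(s[150:290,280:420,::-1],None,fx=4.2,fy=4.2,interpolation=cv2.INTER_CUBIC))
t0=cv2.imread('pics/top0.png')
cv2.imwrite('pics/t22c.png',np.hstack([cv2.resize(i[100:230,280:370],None,fx=4.3,fy=4.3,interpolation=cv2.INTER_CUBIC) for i in(t0,t[:,:,::-1])]))
P=[]
for im in(t0[:,:,::-1].copy(),t):
    for b in blobs(im,[0,150,110],[8,255,255],(335,150,370,190)):print(b[:2],cv2.minAreaRect(cv2.findNonZero(b[2])));P.append(onz('top',b[1],.21))
for p in P: print(np.arctan2(p[1]+.0075,p[0]-.5885))
for b in blobs(s,[0,150,110],[8,255,255],(345,190,400,240)):print('side',b[:2])
plan([])
```

```text
([341, 168, 17, 11, 102], [349.0, 172.9]) ((349.1849060058594, 173.00685119628906), (17.439130783081055, 5.9690985679626465), 20.556045532226562)
([341, 169, 17, 11, 102], [348.8, 174.0]) ((348.7930908203125, 173.98275756835938), (17.46375846862793, 5.908790111541748), 23.198589324951172)
-1.9621644711786892
-1.9963546287168905
side ([359, 207, 5, 4, 19], [360.9, 208.4])
now [ 0.4053 -0.3274  0.3232] 1.1086 q6 -0.283 F [-0.5 -0.   0.9] op 0.45 t 33.15
```

View pics/s22c.png

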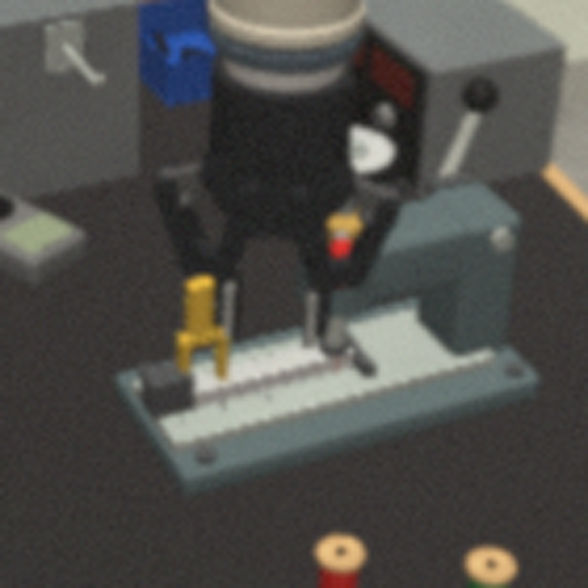

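View pics/t22c.png

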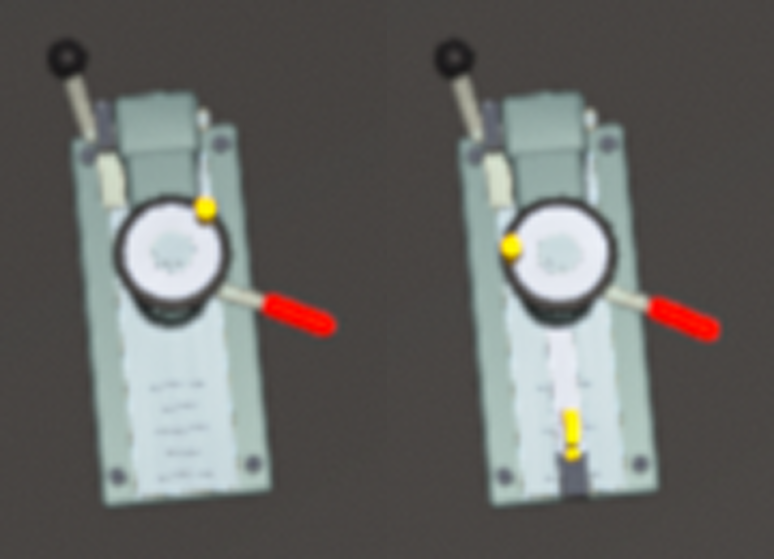

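View pics/t22.png

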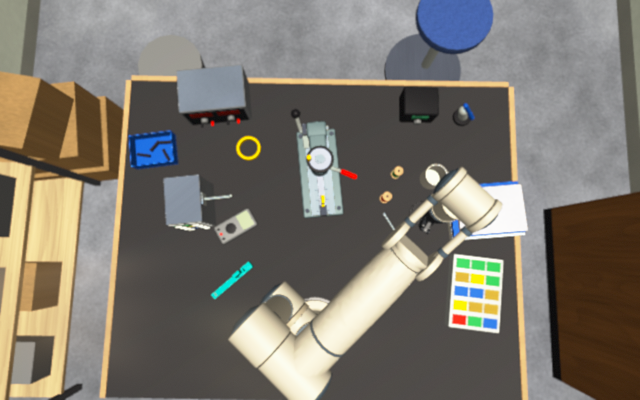

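Run:
```python
from h import *
for f in('side0','s12','s16','s18','s19'):
    s=cv2.imread(f'pics/{f}.png')[:,:,::-1].copy()
    m=cv2.inRange(cv2.cvtColor(s,cv2.COLOR_RGB2HSV),np.array([0,0,150]),np.array([179,60,255]))
    k=np.zeros_like(m);k[170:200,345:385]=m[170:200,345:385]
    n,l,st,c=cv2.connectedComponentsWithStats(k);i=1+np.argmax(st[1:,4]);print(f,st[i].tolist(),np.round(c[i],2))
print(proj('side',[.5885,-.0075,.251]),proj('side',[.5885,-.0075,.243]))
```

```text
side0 [352, 179, 20, 10, 166] [361.75 183.61]
s12 [352, 179, 20, 10, 165] [361.7 183.6]
s16 [355, 180, 19, 11, 131] [364.63 185.61]
s18 [352, 180, 22, 11, 182] [362.32 185.17]
s19 [352, 180, 22, 11, 183] [362.36 185.25]
[362.36858174 182.59574258] [362.21692658 184.72749278]
```

```bash
python3 -c "
from h import *
print(bot.finish_job())"
```

```text
the job is handed in; nothing more can be done
None
```

I reset the shut height in the order you asked and handed the job in at about 33 s. `finish_job` gave no verdict.

1. **Gauge:** I unhooked the yellow-handled gauge and slid it flat along the bed until the tip met the fence, where the contact force rose to 17 N. I then relieved the push and released it.
2. **Lock ring off:** I swung the red handle about 1.0 rad anticlockwise.
3. **Handwheel:** I wound it about 3.9 rad clockwise by the peg. That is more than the 3.1 rad at which the blade stops the screw, whatever angle it started from.
4. **Lock ring tight:** I swung the handle back against its stop with about 17 N at the grip. Then I let go and moved the arm away.

**Last checks**
- **Lock ring:** the top view puts the handle about 0.034 rad clockwise of its start angle, which matches the hard stop at -0.03.
- **Gauge:** it lies straight under the nose, with the red mark at the nose.
- **Handwheel:** it sank about 5 to 6 mm. It did not change between the end of winding and letting go of the peg.
- **Other things:** those in view in the last top picture looked unmoved by eye. The arm hid the wire reel and most of the screwdriver, and partly hid the mug.

**What was less certain**
- **Nose contact:** the wrist force at the peg was too noisy and biased to show the clutch slipping clearly. I judged contact from the angle turned, the wheel's drop and the steady height.
- **Sinking estimate:** the peg hid part of the wheel in the first picture, so the 5 to 6 mm is rough.

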